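Clamp sample pots with the ratchet lever

ROBOT

A 6-joint arm with a two-finger parallel gripper is mounted at the origin on the work surface. World frame = base frame: x ahead of the robot, y to its left, z up, the work surface at z = 0. Lengths are in m, angles in degrees, forces in N, time in s.
With the tool pointing down it reaches from about 0.35 to 0.85 m from the base axis. Payload 8.1 kg.
Tool frame: the origin (TCP) lies at the very end of the fingers, on their centre line; the grasp point (between the pads) lies 19 mm behind it; z points along the fingers, y is the direction in which the jaws open and shut (so a half turn about z gives the same grasp; the last joint's range is limited). The gripper opens to 93 mm and grips with 3 to 60 N. Pads are 15 mm wide; open, the fingers measure 128 mm over their backs; the gripper's body (75 mm by 188 mm) begins 65 mm behind the grasp point.
Start: joints at [60.825, 7.471, 85.268, -0, 87.261, -4.893], TCP at [0.247, 0.547, 0.219] pointing down, gripper open.
Joint ranges: [-169.43, 169.43], [-51.17, 129.36], [1.28, 143.12], [-76.62, 256.62], [0, 156.53], [-152.29, 152.29]. Speed limits (degrees/s): [136.94, 136.94, 159.86, 180, 180, 180].

INTERFACE

Orientations are given as [roll, pitch, yaw] about the fixed x, y, z axes, in that order (R = Rz(yaw) Ry(pitch) Rx(roll)).
In Python, from cell import ctrl, viewer, order gives the robot as it stands. The module is installed in compiled form; this text tells all that it offers.
- The arm moves only by the tool move_arm, never from a script. Its argument "rows" is a list that holds one entry, the list of rows, each a list of 5 numbers: the finger opening in m, from 0 to 0.093, then the shift along the tool's x, y, z in m, then the turn about the tool's z in degrees. A call has 1 to 8 rows; each row shifts and turns the commanded pose from where the row before left it, along the tool's axes as they then stand; what a row does not reach is not made up. A row lasts 1/10 s, in which the tool goes at most 50 mm and 8.59 degrees, less where a joint would pass 70% of its speed; a pose out of reach is approached as far as the arm can. A call is refused whole if a number of a shift passes 0.05 or a number of a turn 8.59, either way. A call with a gripper value outside its range is refused whole. The fingers move at their own pace and stop on an object; the grip force is fixed at half the most. Time passes only in rows, so rows that do not move let the fingers close. It gives the time, the measured TCP pose, the force and the opening at its end, in the units of the state.
- ctrl.read_state(): the state, without advancing time (a new reading comes with each control period).
- viewer.get_image(name): name is "side" or "top"; returns a dict with "pixels" (480x640x3 uint8, red, green, blue), "camera_matrix" (3x3 intrinsics, pixels), "R" (3x3) and "t" (3): a world point X has camera coordinates R X + t. Camera axes: x right, y down, z forward; pixel columns grow to the right and rows downward; lengths in m; the calibration is good to about 2 mm. A picture is of the moment at which its call begins. There is no depth.
- order.hand_in(): hands the job in, once; it reports no verdict.
The state is a dict: "clock": time; "joints": joint angles; "joint_vel": joint speeds; "joint_torque": joint torques, N m; "position": TCP position; "tool_rot": TCP orientation; "contact_force": force on the tool from outside, world axes, zero at the start; "wrist_torque": the same for the moment, N m; "opening": opening from 0.0 (shut) to 1.0 (fully open).
Only numpy, scipy, OpenCV 4.12 (cv2) and the standard library are available. Lean on these libraries where they do the work, as an engineer would, in place of code of your own. Each camera call takes 0.05 s, during which the arm holds its last target.

TASK

Stand every sample pot from the blue mat upright in the channel of the blue clamp, then work the ratchet lever to and fro until the jaw holds the row of pots and the gauge needle stands in the green sector - never driven on into the red. Leave the lever swung fully back to its parked stop with the needle still in the green; move the jaw only with the lever, and do not disturb the bottle, jar and beaker.

Things in the scene. Friction and masses are not known exactly. Their poses are not given: they have to be found in the camera images.
- clamp: Blue base plate of the ratchet clamp, 96 x 500 x 10 mm, fixed to the bench. Origin on its underside at the middle of the channel; +y runs along the channel from gauge pad to jaw and lever, z up. Grey gear housing (86 x 86 mm, top at z 60) centred at y +230; grey gauge block (74 x 50 mm, dial top at z 65) at y -192. Pad and jaw are 50 mm wide, their tops at z 50.
- channel (a point): Centre of the channel floor, 10 mm above the bench, axes as the clamp; the pots stand on this floor. The channel is 62 mm wide (x -31 to +31) between two aluminium rails 8 mm thick, whose tops are 14 mm above the floor, 24 mm above the bench; they run from y -131 to +131.
- pad_face (a point): Middle of the face of the black rubber gauge pad (at clamp y -130 at rest), 31 mm above the bench. The pad is sprung (0.8 N per mm) and gives way towards clamp -y as the row of pots is pressed on it.
- jaw_face (a point): Middle of the face of the orange moving jaw, 31 mm above the bench; the pots go between this and the pad. A steel rack runs from the jaw through the gear housing and out beyond it.
- jaw (a joint): Travel of the jaw in m: 0 = fully open (260 mm between jaw and pad at rest), grows as it closes towards clamp -y, at most 0.20. Every start is fully open. A friction brake (about 14 N) holds it wherever the ratchet leaves it; the ratchet can only close it, it cannot be opened again.
- lever (a joint): Angle of the ratchet lever, rad: 0 = parked at its back stop, 1.5 = front stop; grows clockwise from above. At angle a the arm points 1.2 - a counterclockwise from clamp +x. Growing, it grips and drives the jaw shut 15 mm per rad; turned back it spins loose and the jaw stays. The pawl catches every 0.35 rad, so up to 0.35 rad of a driving stroke may be idle. It stays where it is left.
- handle (a point): Grip height on the axis of the lever's black upright handle: 22 mm thick, standing 58 mm up from the arm, 21 mm of it above this point; 124 mm above the bench, 120 mm from the pivot. It can be pinched from above, or pushed; driving takes about 2 to 4 N here, turning back about 1 N.
- pivot (a point): Axis of the lever, at clamp x 0, y +230, 84 mm above the bench (mid-height of the 18 mm wide steel arm).
- needle (a joint): Gauge needle angle in rad, on the dial over the gauge block, clockwise from above; 0 = no load, pointing to clamp +x. White sector 0 to 0.7, green 0.7 to 1.7, red 1.7 to 2.3. It turns 0.2 rad for each mm that the pad gives way, thus for about each mm of jaw travel (0.067 rad of lever) once the row of pots is tight.
- pot1: White plastic sample pot with a white lid, 54 mm diameter, 44 mm tall, 0.14 to 0.26 kg, bottom-heavy, foot edge bevelled 3 mm; standing on the blue mat. Origin at the centre of its underside, z up. May be absent.
- pot2: White plastic sample pot with a yellow lid, 54 mm diameter, 44 mm tall, 0.14 to 0.26 kg, bottom-heavy, foot edge bevelled 3 mm; standing on the blue mat. Origin at the centre of its underside, z up. May be absent.
- pot3: White plastic sample pot with a red lid, 54 mm diameter, 44 mm tall, 0.14 to 0.26 kg, bottom-heavy, foot edge bevelled 3 mm; standing on the blue mat. Origin at the centre of its underside, z up. May be absent.
- pot4: White plastic sample pot with a blue lid, 54 mm diameter, 44 mm tall, 0.14 to 0.26 kg, bottom-heavy, foot edge bevelled 3 mm; standing on the blue mat. Origin at the centre of its underside, z up. May be absent.
- mat: Thin blue mat, 130 x 370 mm, flat on the bench (under 1 mm); the pots start on it in a row along its y axis. Origin at its centre.
- solvent_bottle: White bottle with a red cap, 60 mm diameter, 150 mm tall; leave alone. Origin at the centre of its underside.
- pigment_jar: Amber jar with a black cap, 68 mm diameter, 80 mm tall; leave alone. Origin at the centre of its underside.
- beaker: Clear beaker, 68 mm diameter, 80 mm tall; leave alone. Origin at the centre of its underside.

How it is judged:
By the outcome, as a careful person would: the job done as asked, in the order asked, and still so for the second after the job is handed in, with the robot touching nothing.
Of pot1, pot2, pot3, pot4 only 2 to 4 are there at a start; the rules pass over those that are not, and their reading is None.
At some moment in a run one of pot1, pot2, pot3, pot4 may be knocked a few centimetres aside while the robot is not near it.
Once in a run the grip may slacken for a moment while it holds something.
It also fails if it takes over 210 s, if anything falls off the work surface, if the arm or the gripper's body presses on something with over 40 N, if the wrist force passes 120 N, or if a joint passes its speed limit or range.

## Working session

There is one attempt and no reset: what is moved stays moved. The work goes in short steps, Python scripts to look and compute and a tool call to move; the robot and the scene stay as the last step left them, time stands still between calls to the robot, and variables do not carry over. Pictures are saved under pics/ and viewed, and the job is handed in when it is done.

Besides the shell and the picture viewer there is one more tool, called after ">>>" as name(argument=value, ...), one argument or row to a line, values as JSON. move_arm: Moves the arm, as the interface text tells. Its arguments: {"type":"object","properties":{"rows":{"type":"array"}},"required":["rows"]}

```bash
mkdir -p pics
cat > h.py <<'E'
import numpy as np, cv2
from cell import ctrl, viewer, order
def grab(tag):
    d={}
    for n in ("side","top"):
        im=viewer.get_image(n); d[n]=im
        cv2.imwrite(f"pics/{tag}_{n}.png",cv2.cvtColor(im["pixels"],cv2.COLOR_RGB2BGR))
    np.save(f"pics/{tag}.npy",d,allow_pickle=True)
    return d
def load(tag): return np.load(f"pics/{tag}.npy",allow_pickle=True).item()
def ray(im,u,v):
    K=np.array(im["camera_matrix"]);R=np.array(im["R"]);t=np.array(im["t"])
    d=R.T@np.linalg.solve(K,[u,v,1.]); return -R.T@t,d
def onz(im,u,v,z):
    c,d=ray(im,u,v); return c+d*(z-c[2])/d[2]
def proj(im,X):
    K=np.array(im["camera_matrix"]);p=K@(np.array(im["R"])@np.array(X,float)+np.array(im["t"])); return p[:2]/p[2]
def tri(im1,p1,im2,p2):
    c1,d1=ray(im1,*p1);c2,d2=ray(im2,*p2)
    s=np.linalg.lstsq(np.c_[d1,-d2],c2-c1,rcond=None)[0]
    a=c1+s[0]*d1;b=c2+s[1]*d2
    return (a+b)/2,np.linalg.norm(a-b)
E
python3 - <<'E'
from h import *
d=grab("a")
for n in d: print(n,np.round(d[n]["camera_matrix"],1).tolist(),np.round(-np.array(d[n]["R"]).T@d[n]["t"],3), np.round(d[n]["R"],3).tolist())
print(ctrl.read_state())
E
```

```text
side [[463.2, 0.0, 321.4], [0.0, 463.2, 238.0], [0.0, 0.0, 1.0]] [0.459 0.635 0.734] [[-0.981, -0.192, -0.005], [-0.126, 0.664, -0.737], [0.145, -0.723, -0.676]]
top [[476.5, 0.0, 316.3], [0.0, 476.5, 240.3], [0.0, 0.0, 1.0]] [ 0.553 -0.047  1.268] [[-0.002, -1.0, -0.014], [-0.999, 0.003, -0.041], [0.041, 0.014, -0.999]]
{'clock': 0.1, 'joints': array([ 6.08243031e+01,  7.51158766e+00,  8.53234776e+01,  1.24887812e-03,
        8.72611842e+01, -4.89266502e+00]), 'joint_vel': array([-0.00307891, -0.13839818, -0.1888924 , -0.05578302,  0.05720013,
        0.05182724]), 'joint_torque': array([ 1.26464736e-03, -5.61343610e+01, -4.93094623e+01,  7.70123117e-02,
        2.92549026e-02, -9.91755542e-05]), 'position': array([0.24646261, 0.54647728, 0.21767974]), 'tool_rot': array([-1.79904208e+02, -9.45185169e-03,  1.55716899e+02]), 'contact_force': array([ 0.18134109,  0.1238278 , -0.33817172]), 'wrist_torque': array([ 0.00982378,  0.00329344, -0.00299629]), 'opening': 1.000910455353739}
```

View pics/a_top.png

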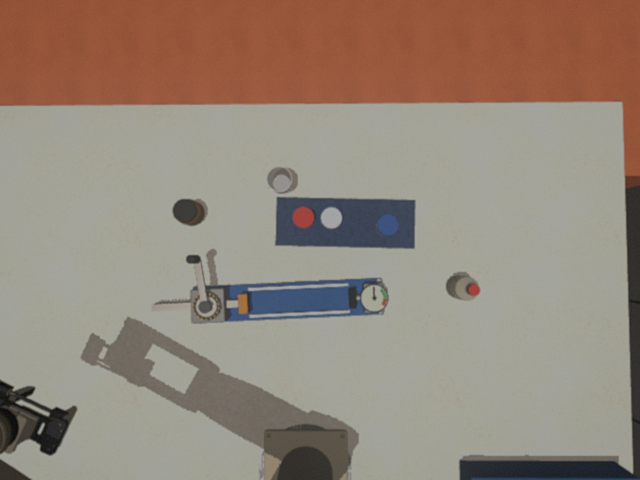

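View pics/a_side.png

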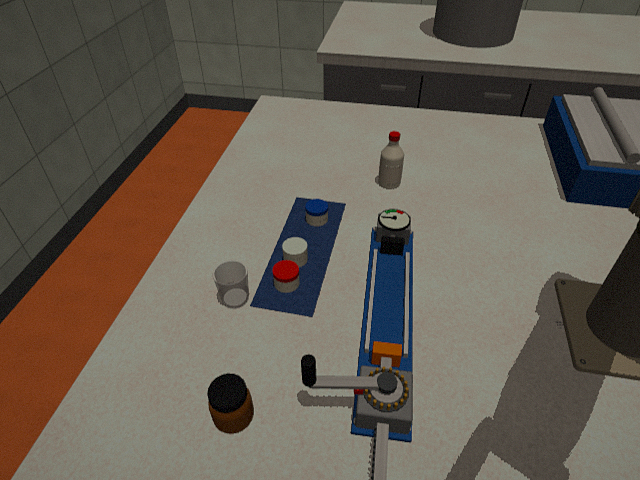

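Top view: red lid at (303,217), white at (331,217) and blue at (388,225), with no yellow. The gauge end of the clamp is on the right at (374,297), the jaw is at (243,303), and the handle is at (193,259). I'll measure these next.

```bash
cat > meas.py <<'E'
from h import *
from scipy.spatial.transform import Rotation
R_=dict(red=[((0,120,70),(8,255,255)),((172,120,70),(180,255,255))])
def lids(im,name,zr=0.044,matbox=None):
    hsv=cv2.cvtColor(im["pixels"],cv2.COLOR_RGB2HSV)
    out={}
    def blobs(m,amin=60):
        n,l,s,c=cv2.connectedComponentsWithStats(m.astype(np.uint8)); return [(s[i],c[i]) for i in range(1,n) if s[i,4]>amin]
    H,S,V=[hsv[...,i].astype(int) for i in range(3)]
    return dict(red=blobs(((H<8)|(H>172))&(S>150)&(V>90)), blue=blobs((H>100)&(H<125)&(S>140)&(V>85)), yellow=blobs((H>18)&(H<35)&(S>130)&(V>90)),white=blobs((S<40)&(V>175)))
E
python3 - <<'E'
from meas import *
d=load("a")
for n in d:
    for k,b in lids(d[n],n).items():
        print(n,k,[(s.tolist(),np.round(c,1).tolist()) for s,c in b][:9])
t=d["top"]["pixels"]
c=cv2.resize(t[180:340,170:430],None,fx=3,fy=3,interpolation=cv2.INTER_CUBIC)
cv2.imwrite("pics/z1.png",cv2.cvtColor(c,cv2.COLOR_RGB2BGR))
t=d["side"]["pixels"]
c=cv2.resize(t[190:440,200:440],None,fx=2.4,fy=2.4,interpolation=cv2.INTER_CUBIC)
cv2.imwrite("pics/z2.png",cv2.cvtColor(c,cv2.COLOR_RGB2BGR))
E
```

```text
side red [([272, 260, 27, 20, 408], [285.3, 269.3])]
side blue [([554, 97, 12, 25, 75], [560.0, 106.1]), ([306, 199, 22, 14, 228], [316.2, 205.3]), ([358, 231, 23, 145, 456], [366.3, 312.3]), ([369, 234, 44, 117, 2062], [388.5, 301.2]), ([399, 310, 13, 61, 257], [407.7, 351.7]), ([352, 425, 21, 10, 86], [361.0, 430.1]), ([389, 430, 23, 10, 98], [401.1, 435.5])]
side yellow []
side white []
top red [([294, 208, 19, 19, 291], [303.0, 217.0]), ([469, 285, 10, 10, 78], [473.4, 289.5])]
top blue []
top yellow []
top white []
```

View pics/z1.png

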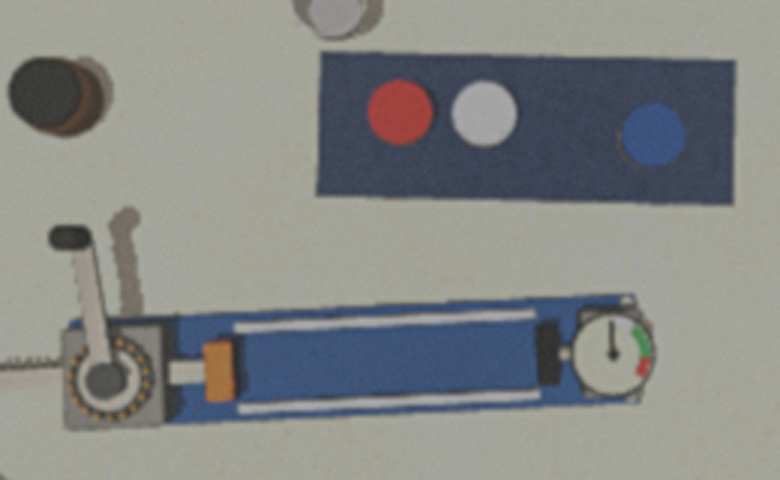

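View pics/z2.png

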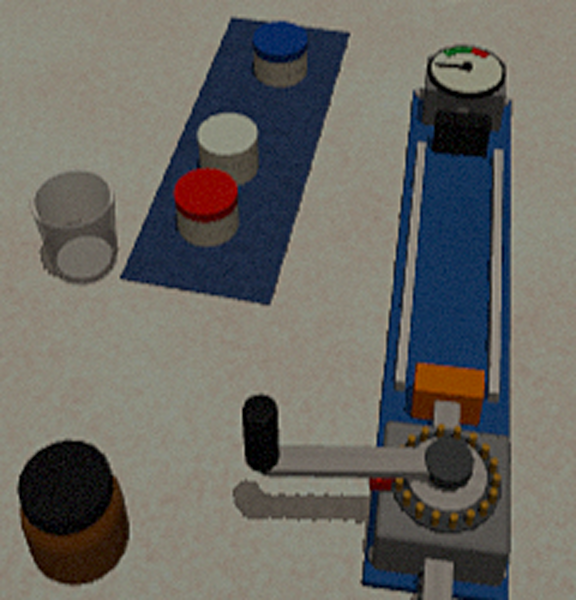

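Run:
```python
from meas import *
d=load("a");T,S=d["top"],d["side"]
zt=lambda u,v:((u+.5)/3-.5+170,(v+.5)/3-.5+180)
zs=lambda u,v:((u+.5)/2.4-.5+200,(v+.5)/2.4-.5+190)
# rail ends: mid of rail ends
P=dict(UL=(zt(235,327),zs(401,388)),UR=(zt(536,313),zs(421,145)),LL=(zt(238,408),zs(493,398)),LR=(zt(540,394),zs(498,152)),
 handtop=(zt(62,237),zs(260,403)),pivtop=(zt(104,380),zs(449,458)),dial=(zt(613,354),zs(467,68)),
 red=(zt(400,112),zs(206,193)),white=(zt(484,113),zs(228,135)),blue=(zt(653,134),zs(280,41)))
for k,(a,b) in P.items():
    X,e=tri(T,a,S,b); print(k,np.round(X,4),"gap",round(e,4), "pl", np.round(onz(T,*a,.024 if k in("UL","UR","LL","LR") else X[2]),4))
hsv=cv2.cvtColor(T["pixels"],cv2.COLOR_RGB2HSV).astype(int)
# mat
for k,(a,b) in list(P.items())[-3:]:
    u,v=a; 
    c=T["pixels"][int(v)-14:int(v)+15,int(u)-14:int(u)+15].astype(int)
    bg=np.array([56,66,92])
    x=T["pixels"][int(v)-14,int(u)-13]; dd=np.abs(c-np.median(np.r_[c[0],c[-1]],axis=0)).sum(2)
    m=(dd>60).astype(np.uint8); n,l,s,cc=cv2.connectedComponentsWithStats(m); i=1+np.argmax(s[1:,4])
    ctr,r=cv2.minEnclosingCircle(np.argwhere(l==i)[:,::-1].astype(np.float32))
    print(k,s[i],cc[i]+[int(u)-14,int(v)-14],ctr,r,np.median(np.r_[c[0],c[-1]],axis=0),np.round(onz(T,*(cc[i]+[int(u)-14,int(v)-14]),.044),4))
```

```text
UL [0.4757 0.1497 0.0144] gap 0.0024 pl [0.4775 0.1483 0.024 ]
UR [ 0.4884 -0.1135  0.0172] gap 0.0008 pl [ 0.4892 -0.1131  0.024 ]
LL [0.4063 0.1466 0.0164] gap 0.0006 pl [0.4075 0.1454 0.024 ]
LR [ 0.4181 -0.1166  0.018 ] gap 0.0011 pl [ 0.4193 -0.1162  0.024 ]
handtop [0.5552 0.2655 0.1465] gap 0.0008 pl [0.5557 0.2656 0.1465]
pivtop [0.4372 0.246  0.0885] gap 0.0017 pl [0.438  0.2461 0.0885]
dial [ 0.456  -0.1753  0.0642] gap 0.0018 pl [ 0.4569 -0.1752  0.0642]
red [0.6624 0.0038 0.0401] gap 0.001 pl [0.6629 0.0039 0.0401]
white [ 0.6607 -0.0686  0.0415] gap 0.0018 pl [ 0.6616 -0.0684  0.0415]
blue [ 0.6423 -0.2138  0.0386] gap 0.0019 pl [ 0.6433 -0.2137  0.0386]
red [  4   4  21  21 368] [303.00271739 216.98641304] (14.0, 14.0) 10.816754341125488 [63. 71. 87.] [0.6625 0.0038 0.044 ]
white [  3   4  23  22 394] [330.84263959 217.39340102] (13.915335655212402, 14.365815162658691) 11.168879508972168 [61.5 69.  86. ] [ 0.6612 -0.0679  0.044 ]
blue [20 14  1  1  1] [393. 224.] (20.0, 14.0) 9.999999747378752e-05 [61. 70. 87.] [ 0.6437 -0.2275  0.044 ]
```

```bash
cat > plan.py <<'E'
from h import *
import sys
C=np.array([.448,.016]);YC=2.57
def cl(x,y,z=0):
    a=np.radians(YC); return np.array([C[0]+x*np.cos(a)-y*np.sin(a),C[1]+x*np.sin(a)+y*np.cos(a),z])
def plan(target,yaw,op,n=None,pos=None,yaw0=None):
    s=ctrl.read_state()
    p=np.array(s["position"] if pos is None else pos,float); y=s["tool_rot"][2] if yaw0 is None else yaw0
    dp=np.array(target)-p; dy=(yaw-y+180)%360-180
    m=max(int(np.ceil(np.linalg.norm(dp)/.048)),int(np.ceil(abs(dy)/8.4)),1)
    n=max(n or m,m)
    rows=[]
    cy=y;cp=p.copy()
    for i in range(n):
        # desired after row
        dpos=p+dp*(i+1)/n
        a=np.radians(cy); X=np.array([np.cos(a),np.sin(a),0]);Y=np.array([np.sin(a),-np.cos(a),0]);Z=np.array([0,0,-1])
        e=dpos-cp; sh=np.round([e@X,e@Y,e@Z],3); t=round(-dy/n,1)
        rows.append([op,*sh.tolist(),t]); cp=cp+sh[0]*X+sh[1]*Y+sh[2]*Z; cy-=t
    for i in range(0,n,8): print(rows[i:i+8])
    return cp,cy
def st():
    s=ctrl.read_state(); print("t",round(s["clock"],2),"p",np.round(s["position"],4),"rot",np.round(s["tool_rot"],2),"F",np.round(s["contact_force"],1),"op",round(s["opening"]*93,1),"j",np.round(s["joints"],0))
E
python3 - <<'E'
from plan import *
plan([.6625,.0038,.12],92.6,.093)
E
```

```text
[[0.093, -0.04, -0.022, 0.007, np.float64(4.2)], [0.093, -0.042, -0.018, 0.006, np.float64(4.2)], [0.093, -0.043, -0.016, 0.007, np.float64(4.2)], [0.093, -0.044, -0.012, 0.006, np.float64(4.2)], [0.093, -0.044, -0.009, 0.007, np.float64(4.2)], [0.093, -0.045, -0.006, 0.006, np.float64(4.2)], [0.093, -0.046, -0.002, 0.007, np.float64(4.2)], [0.093, -0.046, 0.001, 0.006, np.float64(4.2)]]
[[0.093, -0.045, 0.004, 0.007, np.float64(4.2)], [0.093, -0.045, 0.008, 0.006, np.float64(4.2)], [0.093, -0.044, 0.01, 0.007, np.float64(4.2)], [0.093, -0.044, 0.014, 0.006, np.float64(4.2)], [0.093, -0.042, 0.018, 0.007, np.float64(4.2)], [0.093, -0.041, 0.02, 0.006, np.float64(4.2)], [0.093, -0.039, 0.023, 0.007, np.float64(4.2)]]
```

>>> move_arm(
  rows=[
    [[0.093,-0.04,-0.022,0,4.2],[0.093,-0.042,-0.018,0,4.2],[0.093,-0.043,-0.016,0,4.2],[0.093,-0.044,-0.012,0,4.2],[0.093,-0.044,-0.009,0,4.2],[0.093,-0.045,-0.006,0,4.2],[0.093,-0.046,-0.002,0,4.2],[0.093,-0.046,0.001,0,4.2]],
  ],
)

```text
clock: 0.9
position: [0.4697, 0.2555, 0.2183]
tool_rot: [-180.0, -0.0, 122.0]
contact_force: [-0.7, 0.7, -0.1]
opening: 1.002
```

>>> move_arm(
  rows=[
    [[0.093,-0.045,0.004,0,4.2],[0.093,-0.045,0.008,0,4.2],[0.093,-0.044,0.01,0.007,4.2],[0.093,-0.044,0.014,0.02,4.2],[0.093,-0.042,0.018,0.02,4.2],[0.093,-0.041,0.02,0.02,4.2],[0.093,-0.039,0.023,0.02,4.2],[0.093,0,0,0,0]],
  ],
)

```text
clock: 1.7
position: [0.6616, -0.0007, 0.1253]
tool_rot: [-179.5, 0.0, 92.3]
contact_force: [-1.0, 0.9, -0.4]
opening: 0.997
```

Run:
```python
from plan import *
st(); d=grab("b"); st()
T=d["top"]["pixels"][150:330,230:430]
cv2.imwrite("pics/z3.png",cv2.cvtColor(np.vstack([cv2.resize(T,None,fx=3,fy=3)]),cv2.COLOR_RGB2BGR))
```

```text
t 1.7 p [ 0.6616 -0.0007  0.1253] rot [-1.7954e+02  4.0000e-02  9.2310e+01] F [-1.   0.9 -0.4] op 92.8 j [-4. 21. 80. -0. 80. -7.]
t 1.8 p [0.6617 0.0035 0.1295] rot [-1.7978e+02 -4.0000e-02  9.2630e+01] F [-0.6  0.3  0.3] op 92.9 j [-4. 20. 80.  0. 80. -7.]
```

View pics/b_side.png

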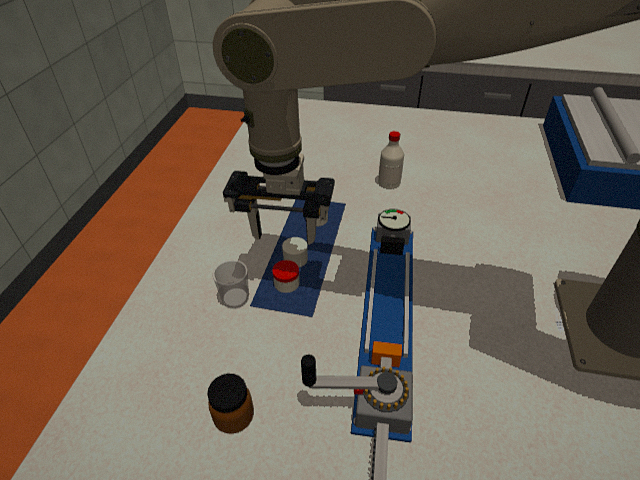

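View pics/z3.png

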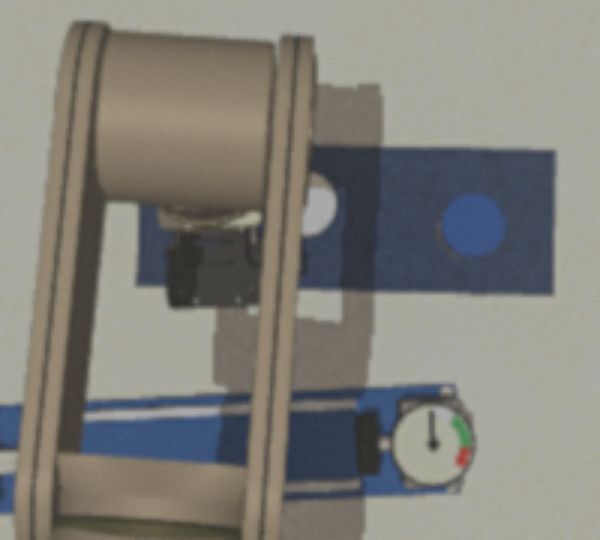

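The side view shows the fingers over the red pot at (285,275), and no pot has moved. Next I'll descend and grip.

>>> move_arm(
  rows=[
    [[0.093,0,0,0.04,0],[0.093,0,0,0.04,0],[0.093,0,0,0.02,0],[0.093,0,0,0.01,0],[0.093,0,0,0,0],[0.093,0,0,0,0]],
  ],
)

```text
clock: 2.4
position: [0.6639, 0.005, 0.024]
tool_rot: [179.8, 0.0, 92.8]
contact_force: [-0.7, -0.1, -0.1]
opening: 1.0
```

>>> move_arm(
  rows=[
    [[0.05,0,0,0,0],[0.05,0,0,0,0],[0.05,0,0,0,0],[0.04,0,0,0,0],[0.04,0,0,0,0],[0.04,0,0,0,0]],
  ],
)

```text
clock: 3.0
position: [0.6626, 0.0043, 0.0218]
tool_rot: [-180.0, 0.0, 92.7]
contact_force: [-0.1, 0.1, 0.8]
opening: 0.577
```

Run:
```python
from plan import *
st(); g=cl(0,.017,.10); print(g, cl(0,-.041),cl(0,-.099)); 
p,y=plan(ctrl.read_state()["position"]+[0,0,.08],92.6,.04,3)
plan(g,92.57,.04,6,pos=p,yaw0=y)
```

```text
t 3.0 p [0.6626 0.0043 0.0218] rot [-179.99    0.     92.71] F [-0.1  0.1  0.8] op 53.6 j [-4. 26. 84. -0. 70. -7.]
[0.44723772 0.0329829  0.1       ] [ 0.44983844 -0.02495876  0.        ] [ 0.45243915 -0.08290042  0.        ]
[[0.04, 0.0, 0.0, -0.027, np.float64(0.0)], [0.04, 0.0, 0.0, -0.026, np.float64(0.0)], [0.04, 0.0, 0.0, -0.027, np.float64(0.0)]]
[[0.04, 0.006, -0.036, 0.0, np.float64(0.0)], [0.04, 0.007, -0.035, 0.001, np.float64(0.0)], [0.04, 0.006, -0.036, -0.0, np.float64(0.0)], [0.04, 0.007, -0.035, 0.0, np.float64(0.0)], [0.04, 0.006, -0.036, 0.0, np.float64(0.0)], [0.04, 0.007, -0.036, 0.001, np.float64(0.0)]]
```

>>> move_arm(
  rows=[
    [[0.04,0.0,0.0,-0.027,0],[0.04,0.0,0.0,-0.026,0],[0.04,0.0,0.0,-0.027,0],[0.04,0.0,-0.015,0,0],[0.04,0.005,-0.03,0,0]],
  ],
)

```text
clock: 3.5
position: [0.6191, 0.0066, 0.1033]
tool_rot: [179.8, 0.0, 92.7]
contact_force: [-1.6, -0.6, -1.6]
opening: 0.577
```

>>> move_arm(
  rows=[
    [[0.04,0.007,-0.035,0,0],[0.04,0.007,-0.035,0,0],[0.04,0.007,-0.035,0,0],[0.04,0.007,-0.035,0,0],[0.04,0.005,-0.029,0,0],[0.04,0,0,0,0],[0.04,0,0,0,0]],
  ],
)

```text
clock: 4.2
position: [0.447, 0.0322, 0.1019]
tool_rot: [180.0, 0.0, 92.7]
contact_force: [-0.5, 0.7, -1.3]
opening: 0.575
```

Run:
```python
from plan import *
st(); d=grab("c"); st()
plan(cl(0,.017,.034),92.57,.04,4)
T=d["side"]["pixels"][180:440,200:440]
cv2.imwrite("pics/z4.png",cv2.cvtColor(np.vstack([cv2.resize(T,None,fx=2.3,fy=2.3)]),cv2.COLOR_RGB2BGR))
```

```text
t 4.2 p [0.447  0.0322 0.1019] rot [1.7995e+02 1.0000e-02 9.2730e+01] F [-0.5  0.7 -1.3] op 53.5 j [ -2. -12. 116.  -0.  75.  -5.]
t 4.3 p [0.4481 0.032  0.1022] rot [1.7993e+02 1.0000e-02 9.2710e+01] F [ 1.1 -0.  -2.2] op 53.0 j [ -2. -12. 116.  -0.  75.  -5.]
[[0.04, 0.0, -0.0, 0.017, np.float64(0.0)], [0.04, 0.0, -0.0, 0.017, np.float64(0.0)], [0.04, 0.001, -0.001, 0.017, np.float64(0.0)], [0.04, -0.0, 0.0, 0.017, np.float64(0.0)]]
```

View pics/z4.png

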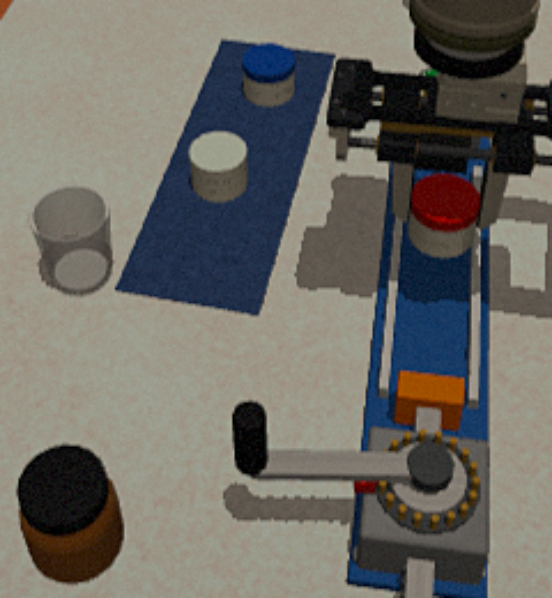

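The red pot is held upright and centred over the channel. I'll lower it.

>>> move_arm(
  rows=[
    [[0.04,0,0,0.02,0],[0.04,0,0,0.02,0],[0.04,0.001,-0.001,0.015,0],[0.04,0,0,0.007,0],[0.04,0,0,0.003,0],[0.04,0,0,0.003,0],[0.04,0,0,0,0],[0.04,0,0,0,0]],
  ],
)

```text
clock: 5.1
position: [0.4466, 0.0331, 0.0344]
tool_rot: [179.9, 0.0, 92.7]
contact_force: [0.2, 0.2, -1.0]
opening: 0.573
```

Run:
```python
from plan import *
st()
```

```text
t 5.1 p [0.4466 0.0331 0.0344] rot [1.7994e+02 1.0000e-02 9.2720e+01] F [ 0.2  0.2 -1. ] op 53.3 j [ -2.  -6. 119.  -0.  67.  -5.]
```

>>> move_arm(
  rows=[
    [[0.04,0,0,0.002,0],[0.04,0,0,0.001,0],[0.04,0,0,0,0],[0.04,0,0,0,0]],
  ],
)

```text
clock: 5.5
position: [0.4466, 0.0331, 0.0317]
tool_rot: [179.9, 0.0, 92.7]
contact_force: [-2.5, 1.2, 6.0]
opening: 0.574
```

>>> move_arm(
  rows=[
    [[0.075,0,0,0,0],[0.075,0,0,0,0],[0.075,0,0,0,0],[0.085,0,0,-0.02,0],[0.093,0,0,-0.04,0],[0.093,0,0,-0.04,0],[0.093,0,0,0,0]],
  ],
)

```text
clock: 6.2
position: [0.45, 0.033, 0.137]
tool_rot: [179.4, 0.0, 92.7]
contact_force: [0.9, -0.7, -0.0]
opening: 0.995
```

Run:
```python
from plan import *
st();plan([.6612,-.068,.125],92.57,.093,7)
```

```text
t 6.2 p [0.45  0.033 0.137] rot [1.7943e+02 5.0000e-02 9.2720e+01] F [ 0.9 -0.7 -0. ] op 92.5 j [ -2. -14. 114.   0.  79.  -5.]
[[0.093, -0.016, 0.029, 0.002, np.float64(0.0)], [0.093, -0.016, 0.03, 0.001, np.float64(0.0)], [0.093, -0.016, 0.029, 0.002, np.float64(0.0)], [0.093, -0.015, 0.03, 0.002, np.float64(0.0)], [0.093, -0.016, 0.029, 0.002, np.float64(0.0)], [0.093, -0.016, 0.03, 0.001, np.float64(0.0)], [0.093, -0.016, 0.029, 0.002, np.float64(0.0)]]
```

>>> move_arm(
  rows=[
    [[0.093,-0.016,0.03,0,0],[0.093,-0.016,0.03,0,0],[0.093,-0.016,0.03,0,0],[0.093,-0.016,0.03,0.002,0],[0.093,-0.016,0.03,0.002,0],[0.093,-0.016,0.03,0.002,0],[0.093,-0.014,0.026,0.002,0],[0.093,0,0,0,0]],
  ],
)

```text
clock: 7.0
position: [0.6584, -0.0686, 0.1204]
tool_rot: [-179.9, 0.0, 92.6]
contact_force: [-1.0, 0.4, -0.2]
opening: 1.003
```

Run:
```python
from plan import *
st(); d=grab("d"); st()
plan([.6612,-.068,.020],92.57,.093,4)
T=d["side"]["pixels"][180:440,200:440]
cv2.imwrite("pics/z5.png",cv2.cvtColor(np.vstack([cv2.resize(T,None,fx=2.3,fy=2.3)]),cv2.COLOR_RGB2BGR))
```

```text
t 7.0 p [ 0.6584 -0.0686  0.1204] rot [-179.92    0.     92.64] F [-1.   0.4 -0.2] op 93.3 j [-10.  20.  81.  -0.  79. -13.]
t 7.1 p [ 0.6564 -0.067   0.1212] rot [-1.7987e+02 -4.0000e-02  9.2690e+01] F [-0.5  0.7  0.2] op 92.9 j [-10.  20.  81.   0.  79. -13.]
[[0.093, -0.0, 0.001, 0.025, np.float64(0.0)], [0.093, -0.001, 0.001, 0.026, np.float64(0.0)], [0.093, 0.0, 0.002, 0.025, np.float64(0.0)], [0.093, -0.0, 0.001, 0.025, np.float64(0.0)]]
```

View pics/z5.png

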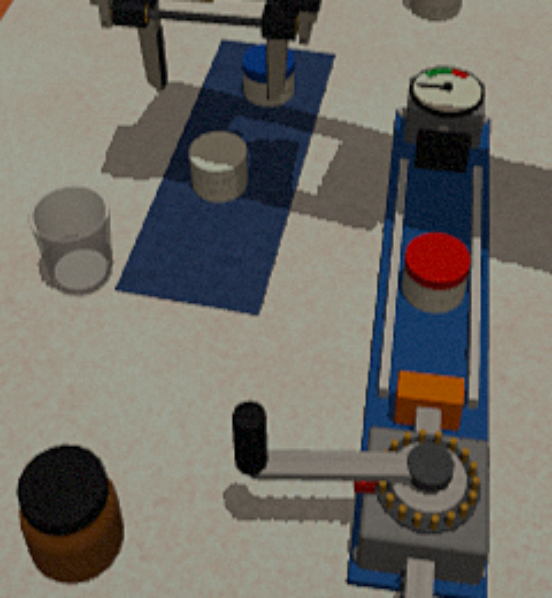

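The red pot stands in the channel with its lid at (437,260) in the crop. The white pot hasn't moved, with its lid at (218,152).

>>> move_arm(
  rows=[
    [[0.093,0,0.001,0.035,0],[0.093,-0.001,0.002,0.035,0],[0.093,0,0.002,0.02,0],[0.093,0,0,0.01,0],[0.093,0,0,0,0],[0.093,0,0,0,0]],
  ],
)

```text
clock: 7.7
position: [0.6625, -0.0676, 0.0242]
tool_rot: [179.9, 0.0, 92.7]
contact_force: [-0.1, 0.8, 1.3]
opening: 1.0
```

>>> move_arm(
  rows=[
    [[0.05,0,0,0,0],[0.05,0,0,0,0],[0.05,0,0,0,0],[0.04,0,0,0,0],[0.04,0,0,0,0],[0.04,0,0,0,0]],
  ],
)

```text
clock: 8.3
position: [0.6619, -0.0678, 0.0228]
tool_rot: [-180.0, -0.0, 92.7]
contact_force: [-0.4, 0.3, 2.0]
opening: 0.573
```

Run:
```python
from plan import *
st(); g=cl(0,-.042,.10)
p,y=plan(ctrl.read_state()["position"]+[0,0,.08],92.6,.04,3)
plan(g,92.57,.04,6,pos=p,yaw0=y)
```

```text
t 8.3 p [ 0.6619 -0.0678  0.0228] rot [-179.98   -0.     92.72] F [-0.4  0.3  2. ] op 53.3 j [-10.  27.  84.  -0.  70. -13.]
[[0.04, 0.0, 0.0, -0.027, np.float64(0.0)], [0.04, 0.0, 0.0, -0.026, np.float64(0.0)], [0.04, 0.0, 0.0, -0.027, np.float64(0.0)]]
[[0.04, 0.009, -0.035, 0.0, np.float64(0.0)], [0.04, 0.008, -0.035, 0.001, np.float64(0.0)], [0.04, 0.009, -0.035, 0.0, np.float64(0.0)], [0.04, 0.009, -0.035, 0.001, np.float64(0.0)], [0.04, 0.008, -0.035, 0.0, np.float64(0.0)], [0.04, 0.009, -0.035, 0.001, np.float64(0.0)]]
```

>>> move_arm(
  rows=[
    [[0.04,0.0,0.0,-0.027,0],[0.04,0.0,0.0,-0.026,0],[0.04,0.0,0.0,-0.027,0],[0.04,0.0,-0.015,0,0],[0.04,0.008,-0.03,0,0]],
  ],
)

```text
clock: 8.8
position: [0.6183, -0.0627, 0.1042]
tool_rot: [179.8, 0.1, 92.7]
contact_force: [-0.3, 0.0, -2.0]
opening: 0.578
```

>>> move_arm(
  rows=[
    [[0.04,0.009,-0.035,0,0],[0.04,0.009,-0.035,0,0],[0.04,0.009,-0.035,0,0],[0.04,0.009,-0.035,0,0],[0.04,0.008,-0.025,0,0],[0.04,0,0,0,0],[0.04,0,0,0,0]],
  ],
)

```text
clock: 9.5
position: [0.4499, -0.0257, 0.1029]
tool_rot: [179.9, 0.0, 92.7]
contact_force: [0.8, -0.7, -1.3]
opening: 0.576
```

Run:
```python
from plan import *
st(); d=grab("e"); st()
plan(cl(0,-.042,.0347),92.57,.04,4)
T=d["side"]["pixels"][180:440,200:440]
cv2.imwrite("pics/z6.png",cv2.cvtColor(np.vstack([cv2.resize(T,None,fx=2.3,fy=2.3)]),cv2.COLOR_RGB2BGR))
```

```text
t 9.5 p [ 0.4499 -0.0257  0.1029] rot [1.7995e+02 1.0000e-02 9.2730e+01] F [ 0.8 -0.7 -1.3] op 53.6 j [-10. -11. 116.  -0.  75. -13.]
t 9.6 p [ 0.4508 -0.026   0.1032] rot [1.7993e+02 2.0000e-02 9.2710e+01] F [ 0.1 -0.5 -1.9] op 53.6 j [-10. -11. 116.  -0.  75. -13.]
[[0.04, 0.0, -0.0, 0.017, np.float64(0.0)], [0.04, 0.0, -0.0, 0.017, np.float64(0.0)], [0.04, 0.0, -0.001, 0.017, np.float64(0.0)], [0.04, 0.0, 0.0, 0.017, np.float64(0.0)]]
```

View pics/z6.png

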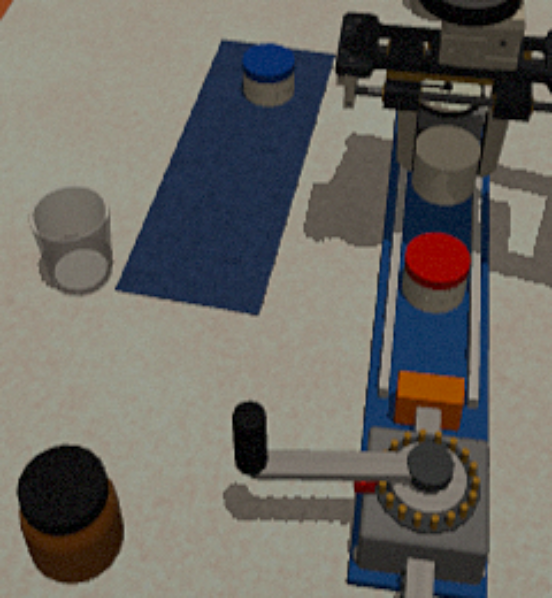

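The white pot is held upright over the channel, the red pot is in place, and the blue pot hasn't moved. I'll lower the white pot.

>>> move_arm(
  rows=[
    [[0.04,0,0,0.02,0],[0.04,0,0,0.02,0],[0.04,0,0,0.015,0],[0.04,0,0,0.007,0],[0.04,0,0,0.003,0],[0.04,0,0,0.003,0],[0.04,0,0,0.001,0],[0.04,0,0,0,0]],
  ],
)

```text
clock: 10.4
position: [0.4503, -0.0259, 0.0343]
tool_rot: [180.0, 0.0, 92.7]
contact_force: [-0.7, 1.0, -1.7]
opening: 0.575
```

>>> move_arm(
  rows=[
    [[0.04,0,0,0.002,0],[0.04,0,0,0,0],[0.04,0,0,0,0]],
  ],
)

```text
clock: 10.7
position: [0.4506, -0.0259, 0.0327]
tool_rot: [179.9, 0.0, 92.7]
contact_force: [-1.1, 0.4, 5.4]
opening: 0.577
```

>>> move_arm(
  rows=[
    [[0.075,0,0,0,0],[0.075,0,0,0,0],[0.075,0,0,0,0],[0.085,0,0,-0.02,0],[0.093,0,0,-0.04,0],[0.093,0,0,-0.04,0],[0.093,0,0,0,0]],
  ],
)

```text
clock: 11.4
position: [0.4536, -0.0264, 0.1378]
tool_rot: [179.5, 0.1, 92.7]
contact_force: [1.1, -0.2, 0.2]
opening: 1.0
```

Run:
```python
from plan import *
st(); d=grab("f")
for tag in "af":
    T=load(tag)["top"]; c=T["pixels"][205:250,370:410].astype(int)
    m=((c[...,2]-c[...,0])>50).astype(np.uint8)
    n,l,s,cc=cv2.connectedComponentsWithStats(m); 
    for i in range(1,n):
        if s[i,4]>50: print(tag,s[i],cc[i]+[370,205],np.round(onz(T,*(cc[i]+[370,205]),.044),4))
plan([.642,-.213,.125],92.57,.093,7)
for n in d: 
    T=d[n]["pixels"][150:330,200:440]
    cv2.imwrite(f"pics/z7{n}.png",cv2.cvtColor(cv2.resize(T,None,fx=3,fy=3),cv2.COLOR_RGB2BGR))
```

```text
t 11.4 p [ 0.4536 -0.0264  0.1378] rot [1.7946e+02 1.2000e-01 9.2720e+01] F [ 1.1 -0.2  0.2] op 93.0 j [-10. -13. 114.   0.  79. -13.]
a [  8  10  20  20 328] [387.41768293 224.52439024] [ 0.6424 -0.2131  0.044 ]
f [  8  10  20  20 331] [387.42296073 224.50453172] [ 0.6424 -0.2132  0.044 ]
[[0.093, -0.028, 0.026, 0.001, np.float64(0.0)], [0.093, -0.028, 0.026, 0.001, np.float64(0.0)], [0.093, -0.028, 0.026, 0.001, np.float64(0.0)], [0.093, -0.028, 0.026, 0.001, np.float64(0.0)], [0.093, -0.028, 0.026, 0.002, np.float64(0.0)], [0.093, -0.028, 0.026, 0.001, np.float64(0.0)], [0.093, -0.028, 0.026, 0.001, np.float64(0.0)]]
```

View pics/z7top.png

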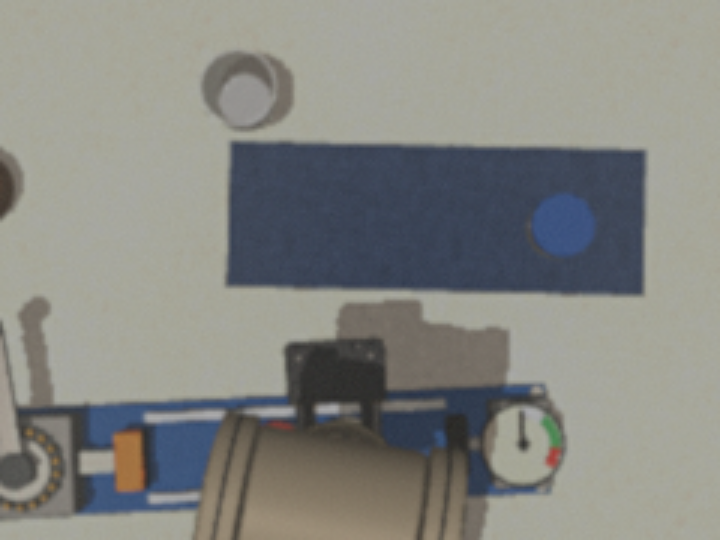

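View pics/z7side.png

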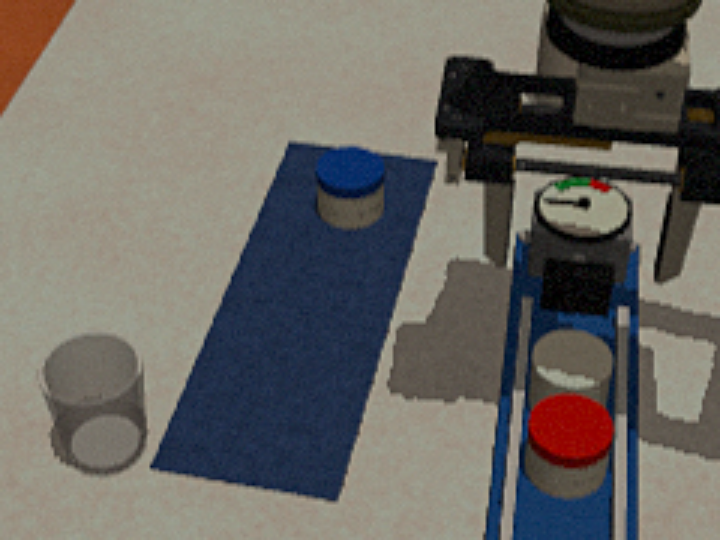

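White and red now stand in the channel at (571,385) and (570,440) in the crop. Blue hasn't moved and measures (0.642, -0.213).

>>> move_arm(
  rows=[
    [[0.093,-0.028,0.026,0,0],[0.093,-0.028,0.026,0,0],[0.093,-0.028,0.026,0,0],[0.093,-0.028,0.026,0,0],[0.093,-0.028,0.026,0.005,0],[0.093,-0.028,0.026,0.005,0],[0.093,-0.028,0.026,0.005,0],[0.093,0,0,0,0]],
  ],
)

```text
clock: 12.3
position: [0.6403, -0.2153, 0.1107]
tool_rot: [-179.6, -0.1, 92.6]
contact_force: [-0.8, 0.3, -0.2]
opening: 0.996
```

Run:
```python
from plan import *
d=grab("g"); st()
T=d["side"]["pixels"]; c=T[190:230,295:340].astype(int)
m=((c[...,2]-c[...,0])>90).astype(np.uint8);n,l,s,cc=cv2.connectedComponentsWithStats(m);print(s[1:],cc[1:])
c=load("f")["side"]["pixels"][190:230,295:340].astype(int)
m=((c[...,2]-c[...,0])>90).astype(np.uint8);n,l,s,cc=cv2.connectedComponentsWithStats(m);print(s[1:],cc[1:])
plan([.6424,-.213,.020],92.57,.093,4)
```

```text
t 12.4 p [ 0.6393 -0.2127  0.1131] rot [-1.7972e+02 -1.4000e-01  9.2670e+01] F [ 0.6  0.3 -0.1] op 92.9 j [-23.  23.  78.   0.  79. -25.]
[[27 18  4  2  5]] [[28.8 18.2]]
[[ 11  10  22  12 174]] [[21.2183908  15.37931034]]
[[0.093, -0.0, 0.001, 0.023, np.float64(0.0)], [0.093, -0.0, 0.001, 0.024, np.float64(0.0)], [0.093, -0.0, 0.0, 0.023, np.float64(0.0)], [0.093, -0.0, 0.001, 0.023, np.float64(0.0)]]
```

Run:
```python
from plan import *
T=load("g")["side"]["pixels"][150:330,200:440]
cv2.imwrite(f"pics/z8.png",cv2.cvtColor(cv2.resize(T,None,fx=3,fy=3),cv2.COLOR_RGB2BGR))
```

```text
(no output)
```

View pics/z8.png

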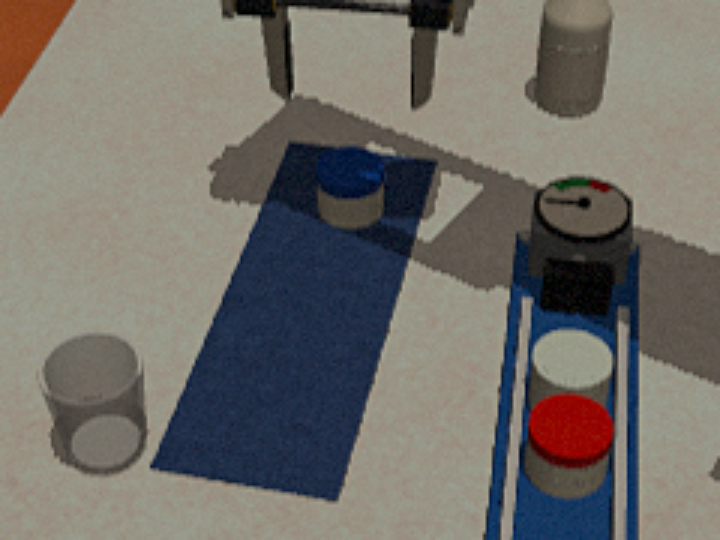

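The blue pot hasn't moved, with its lid at (350,172); it is only in shadow. I'll descend and grip.

>>> move_arm(
  rows=[
    [[0.093,0,0.001,0.035,0],[0.093,0,0.001,0.035,0],[0.093,0,0.001,0.015,0],[0.093,0,0,0.008,0],[0.093,0,0,0,0],[0.093,0,0,0,0]],
  ],
)

```text
clock: 13.0
position: [0.6449, -0.213, 0.0257]
tool_rot: [179.9, 0.1, 92.7]
contact_force: [-0.5, 0.5, 0.8]
opening: 1.002
```

>>> move_arm(
  rows=[
    [[0.05,0,0,0,0],[0.05,0,0,0,0],[0.05,0,0,0,0],[0.04,0,0,0,0],[0.04,0,0,0,0],[0.04,0,0,0,0]],
  ],
)

```text
clock: 13.6
position: [0.6438, -0.2128, 0.0238]
tool_rot: [-180.0, -0.0, 92.7]
contact_force: [-1.0, 0.6, 1.3]
opening: 0.578
```

Run:
```python
from plan import *
st(); g=cl(0,-.099,.10); print(g)
p,y=plan(ctrl.read_state()["position"]+[0,0,.08],92.6,.04,3)
plan(g,92.57,.04,7,pos=p,yaw0=y)
```

```text
t 13.6 p [ 0.6438 -0.2128  0.0238] rot [-179.98   -0.     92.72] F [-1.   0.6  1.3] op 53.8 j [-23.  28.  81.  -0.  71. -25.]
[ 0.45243915 -0.08290042  0.1       ]
[[0.04, 0.0, 0.0, -0.027, np.float64(0.0)], [0.04, 0.0, 0.0, -0.026, np.float64(0.0)], [0.04, 0.0, 0.0, -0.027, np.float64(0.0)]]
[[0.04, 0.02, -0.026, 0.001, np.float64(0.0)], [0.04, 0.02, -0.027, 0.0, np.float64(0.0)], [0.04, 0.02, -0.026, 0.001, np.float64(0.0)], [0.04, 0.019, -0.027, 0.0, np.float64(0.0)], [0.04, 0.02, -0.026, 0.001, np.float64(0.0)], [0.04, 0.02, -0.027, 0.0, np.float64(0.0)], [0.04, 0.02, -0.026, 0.001, np.float64(0.0)]]
```

>>> move_arm(
  rows=[
    [[0.04,0.0,0.0,-0.027,0],[0.04,0.0,0.0,-0.026,0],[0.04,0.0,0.0,-0.027,0],[0.04,0.01,-0.015,0,0],[0.04,0.02,-0.026,0,0],[0.04,0.02,-0.026,0,0]],
  ],
)

```text
clock: 14.2
position: [0.5738, -0.1657, 0.1036]
tool_rot: [180.0, -0.0, 92.7]
contact_force: [-0.0, 0.8, -1.8]
opening: 0.578
```

>>> move_arm(
  rows=[
    [[0.04,0.02,-0.026,0,0],[0.04,0.02,-0.026,0,0],[0.04,0.02,-0.026,0,0],[0.04,0.02,-0.026,0,0],[0.04,0.009,-0.014,0,0],[0.04,0,0,0,0],[0.04,0,0,0,0]],
  ],
)

```text
clock: 14.9
position: [0.453, -0.0829, 0.104]
tool_rot: [179.9, 0.0, 92.7]
contact_force: [0.6, -0.5, -0.9]
opening: 0.574
```

Run:
```python
from plan import *
st(); d=grab("i"); st()
plan(cl(0,-.099,.0357),92.57,.04,4)
T=d["side"]["pixels"][180:440,200:440]
cv2.imwrite("pics/z9.png",cv2.cvtColor(np.vstack([cv2.resize(T,None,fx=2.3,fy=2.3)]),cv2.COLOR_RGB2BGR))
```

```text
t 14.9 p [ 0.453  -0.0829  0.104 ] rot [1.7994e+02 3.0000e-02 9.2730e+01] F [ 0.6 -0.5 -0.9] op 53.4 j [-17. -10. 114.  -0.  75. -19.]
t 15.0 p [ 0.4534 -0.0833  0.1041] rot [1.7995e+02 2.0000e-02 9.2700e+01] F [ 0.6 -0.2 -0.6] op 53.4 j [-17. -10. 114.  -0.  75. -19.]
[[0.04, 0.0, -0.0, 0.017, np.float64(0.0)], [0.04, 0.0, -0.0, 0.017, np.float64(0.0)], [0.04, 0.0, -0.001, 0.017, np.float64(0.0)], [0.04, 0.0, 0.0, 0.017, np.float64(0.0)]]
```

View pics/z9.png

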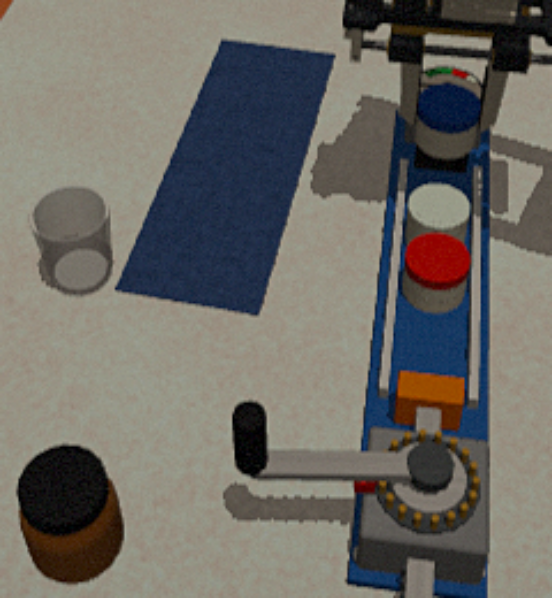

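The blue pot is held upright above the last slot, and red and white are in place. I'll lower it.

>>> move_arm(
  rows=[
    [[0.04,0,-0.001,0.02,0],[0.04,0,0,0.02,0],[0.04,0,0,0.015,0],[0.04,0,0,0.006,0],[0.04,0,0,0.003,0],[0.04,0,0,0.003,0],[0.04,0,0,0.001,0],[0.04,0,0,0,0]],
  ],
)

```text
clock: 15.8
position: [0.452, -0.0829, 0.0362]
tool_rot: [180.0, 0.0, 92.7]
contact_force: [0.7, -0.3, -1.5]
opening: 0.578
```

>>> move_arm(
  rows=[
    [[0.04,0,0,0.002,0],[0.04,0,0,0,0],[0.04,0,0,0,0]],
  ],
)

```text
clock: 16.1
position: [0.4516, -0.0828, 0.0339]
tool_rot: [180.0, 0.0, 92.7]
contact_force: [-0.3, -0.2, -2.5]
opening: 0.572
```

>>> move_arm(
  rows=[
    [[0.04,0,0,0.001,0],[0.04,0,0,0,0],[0.04,0,0,0,0]],
  ],
)

```text
clock: 16.4
position: [0.4517, -0.0828, 0.0338]
tool_rot: [-180.0, 0.0, 92.7]
contact_force: [-5.4, 1.2, 9.8]
opening: 0.576
```

>>> move_arm(
  rows=[
    [[0.075,0,0,0,0],[0.075,0,0,0,0],[0.075,0,0,0,0],[0.085,0,0,-0.02,0],[0.093,0,0,-0.04,0],[0.093,0,0,-0.05,0],[0.093,0,0,-0.04,0],[0.093,0,0,0,0]],
  ],
)

```text
clock: 17.2
position: [0.4553, -0.0839, 0.1898]
tool_rot: [179.4, 0.2, 92.7]
contact_force: [0.4, 0.1, -0.7]
opening: 1.0
```

Run:
```python
from plan import *
st()
piv=cl(0,.230)[:2]; print("piv",piv)
h=np.array([.5552,.2655]); v=h-piv; print(np.hypot(*v),np.degrees(np.arctan2(v[1],v[0])))
# lever angle -> handle
for a in (0,.5,1.08,1.5):
    th=np.radians(YC)+1.2-a; print(a,np.degrees(th),piv+.12*np.array([np.cos(th),np.sin(th)]))
```

```text
t 17.2 p [ 0.4553 -0.0839  0.1898] rot [179.39   0.22  92.72] F [ 0.4  0.1 -0.7] op 93.0 j [-17. -14. 109.   0.  84. -20.]
piv [0.43768682 0.24576866]
0.11915818748951579 9.531477912208445
0 71.32493541569879 [0.47611091 0.35945063]
0.5 42.67704565915763 [0.52590917 0.32711249]
1.08 9.445493541569878 [0.55605988 0.26546177]
1.5 -14.618733853924693 [0.55380202 0.21548237]
```

Run:
```python
from plan import *
plan([.5556,.2655,.195],9.5,.06,12)
```

```text
[[0.06, 0.029, 0.01, -0.0, np.float64(6.9)], [0.06, 0.029, 0.006, -0.001, np.float64(6.9)], [0.06, 0.03, 0.003, -0.0, np.float64(6.9)], [0.06, 0.031, -0.002, -0.001, np.float64(6.9)], [0.06, 0.03, -0.004, -0.0, np.float64(6.9)], [0.06, 0.029, -0.008, -0.001, np.float64(6.9)], [0.06, 0.028, -0.012, -0.0, np.float64(6.9)], [0.06, 0.026, -0.015, -0.0, np.float64(6.9)]]
[[0.06, 0.024, -0.018, -0.001, np.float64(6.9)], [0.06, 0.022, -0.021, -0.0, np.float64(6.9)], [0.06, 0.02, -0.023, -0.001, np.float64(6.9)], [0.06, 0.016, -0.026, -0.0, np.float64(6.9)]]
```

>>> move_arm(
  rows=[
    [[0.06,0.029,0.01,0,6.9],[0.06,0.029,0.006,0,6.9],[0.06,0.03,0.003,0,6.9],[0.06,0.031,-0.002,0,6.9],[0.06,0.03,-0.004,0,6.9],[0.06,0.029,-0.008,0,6.9],[0.06,0.028,-0.012,0,6.9],[0.06,0.026,-0.015,0,6.9]],
  ],
)

```text
clock: 18.0
position: [0.5182, 0.1514, 0.1818]
tool_rot: [-180.0, 0.1, 37.2]
contact_force: [0.5, 0.5, 0.1]
opening: 0.644
```

>>> move_arm(
  rows=[
    [[0.06,0.024,-0.018,0,6.9],[0.06,0.022,-0.021,0,6.9],[0.06,0.02,-0.023,0,6.9],[0.06,0.016,-0.026,0,6.9],[0.06,0,0,0,0],[0.06,0,0,0,0]],
  ],
)

```text
clock: 18.6
position: [0.5509, 0.2671, 0.1815]
tool_rot: [180.0, 0.1, 10.1]
contact_force: [0.1, 0.3, -0.0]
opening: 0.646
```

Run:
```python
from plan import *
st(); d=grab("j"); st()
plan([.5556,.2655,.107],9.5,.06,4)
T=d["side"]["pixels"][180:440,200:440]
cv2.imwrite("pics/z10.png",cv2.cvtColor(np.vstack([cv2.resize(T,None,fx=2.3,fy=2.3)]),cv2.COLOR_RGB2BGR))
T=d["top"]["pixels"][180:340,170:430]
cv2.imwrite("pics/z10t.png",cv2.cvtColor(np.vstack([cv2.resize(T,None,fx=3,fy=3)]),cv2.COLOR_RGB2BGR))
```

```text
t 18.6 p [0.5509 0.2671 0.1815] rot [1.7996e+02 1.0000e-01 1.0100e+01] F [ 0.1  0.3 -0. ] op 60.1 j [ 21.  11.  86.  -0.  84. 101.]
t 18.7 p [0.5511 0.2661 0.1821] rot [1.7997e+02 6.0000e-02 9.9900e+00] F [-0.2  0.1  0.1] op 59.8 j [ 21.  10.  86.  -0.  84. 101.]
[[0.06, 0.001, 0.0, 0.019, np.float64(0.1)], [0.06, 0.001, 0.001, 0.019, np.float64(0.1)], [0.06, 0.001, -0.0, 0.018, np.float64(0.1)], [0.06, 0.001, 0.0, 0.019, np.float64(0.1)]]
```

View pics/z10.png

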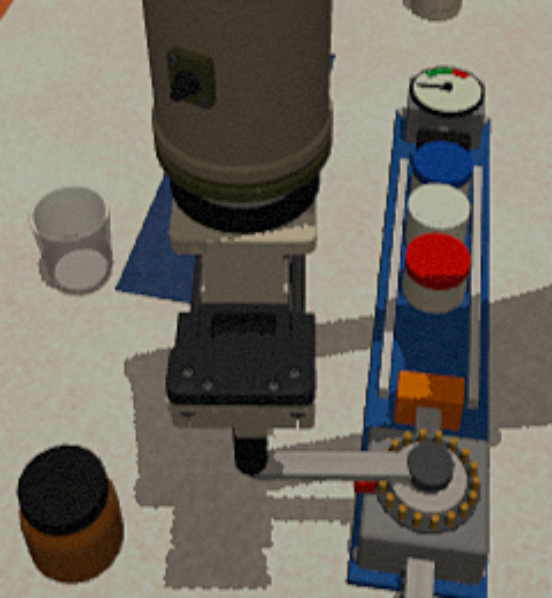

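View pics/z10t.png

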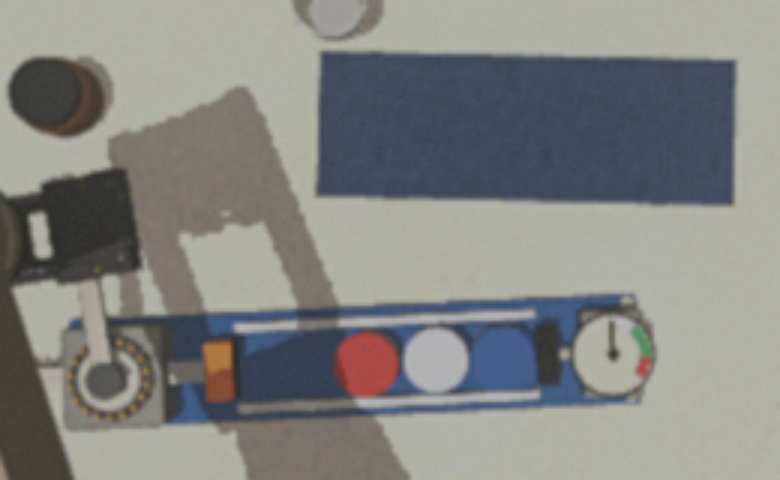

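All three pots stand in the channel: red (367,365), white (436,360) and blue (502,357) in the top crop. The needle is at zero. Next I'll lower the open fingers round the handle.

>>> move_arm(
  rows=[
    [[0.06,0.002,0,0.02,0],[0.06,0.002,0.001,0.02,0.4],[0.06,0.001,0,0.018,0],[0.06,0,0,0.017,0],[0.06,0,0,0,0],[0.06,0,0,0,0]],
  ],
)

```text
clock: 19.3
position: [0.5564, 0.2663, 0.1078]
tool_rot: [180.0, 0.0, 9.5]
contact_force: [0.6, -0.1, 0.3]
opening: 0.646
```

>>> move_arm(
  rows=[
    [[0.03,0,0,0,0],[0.03,0,0,0,0],[0.03,0,0,0,0],[0.027,0,0,0,0],[0.027,0,0,0,0]],
  ],
)

```text
clock: 19.8
position: [0.5566, 0.2669, 0.108]
tool_rot: [-180.0, -0.0, 9.5]
contact_force: [-0.2, 0.1, -0.8]
opening: 0.302
```

Run:
```python
from plan import *
st()
```

```text
t 19.8 p [0.5566 0.2669 0.108 ] rot [-1.80e+02 -2.00e-02  9.53e+00] F [-0.2  0.1 -0.8] op 28.1 j [ 21.  14.  89.  -0.  76. 101.]
```

>>> move_arm(
  rows=[
    [[0.027,-0.001,-0.016,0,-7.5],[0.027,-0.001,-0.016,0,-7.5],[0.027,-0.001,-0.016,0,-7.5],[0.027,-0.001,-0.016,0,-7.5],[0.027,0,0,0,0],[0.027,0,0,0,0]],
  ],
)

```text
clock: 20.4
position: [0.5304, 0.3246, 0.1077]
tool_rot: [180.0, 0.0, 39.3]
contact_force: [0.0, 0.4, 0.6]
opening: 0.29
```

```bash
cat >> plan.py <<'E'
PIV=cl(0,.230)[:2]
def lev():
    s=ctrl.read_state(); v=s["position"][:2]-PIV
    print("radius",round(np.hypot(*v),4),"world ang",round(np.degrees(np.arctan2(v[1],v[0])),2),"lever a~",round(1.2-np.arctan2(v[1],v[0])+np.radians(YC),3),"yaw",round(s["tool_rot"][2],2),"z",round(s["position"][2],4),"F",np.round(s["contact_force"],1),"t",round(s["clock"],1))
E
python3 - <<'E'
from plan import *
lev()
E
```

```text
radius 0.1217 world ang 40.37 lever a~ 0.54 yaw 39.35 z 0.1077 F [0.  0.4 0.6] t 20.4
```

>>> move_arm(
  rows=[
    [[0.027,-0.002,-0.0155,0,-7.5],[0.027,-0.001,-0.0155,0,-7.5],[0.027,-0.001,-0.0155,0,-7.5],[0.027,-0.001,-0.0155,0,-7.5],[0.027,0,0,0,0],[0.027,0,0,0,0]],
  ],
)

```text
clock: 21.0
position: [0.4802, 0.3592, 0.1079]
tool_rot: [180.0, -0.0, 69.2]
contact_force: [-0.7, 0.1, 0.3]
opening: 0.292
```

Run:
```python
from plan import *
lev();d=grab("k")
T=d["side"]["pixels"][180:440,200:440]
cv2.imwrite("pics/z11.png",cv2.cvtColor(np.vstack([cv2.resize(T,None,fx=2.3,fy=2.3)]),cv2.COLOR_RGB2BGR))
```

```text
radius 0.1211 world ang 69.46 lever a~ 0.033 yaw 69.19 z 0.1079 F [-0.7  0.1  0.3] t 21.0
```

View pics/z11.png

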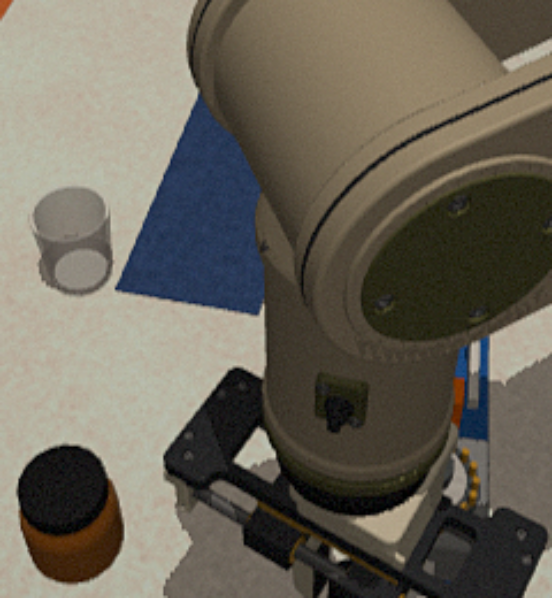

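The gripper is at the parked end, world angle 69°, with the handle between the fingers. Now the first driving stroke.

>>> move_arm(
  rows=[
    [[0.027,-0.001,0.0157,0,7.5],[0.027,-0.001,0.0157,0,7.5],[0.027,-0.001,0.0157,0,7.5],[0.027,-0.001,0.0157,0,7.5],[0.027,-0.001,0.0157,0,7.5],[0.027,-0.001,0.0157,0,7.5],[0.027,0,0,0,0]],
  ],
)

```text
clock: 21.8
position: [0.5484, 0.2951, 0.1076]
tool_rot: [180.0, 0.0, 24.1]
contact_force: [-1.0, 0.1, -0.2]
opening: 0.288
```

Run:
```python
from plan import *
lev()
```

```text
radius 0.1212 world ang 24.01 lever a~ 0.826 yaw 24.11 z 0.1076 F [-1.   0.1 -0.2] t 21.8
```

>>> move_arm(
  rows=[
    [[0.027,-0.002,0.0157,0,7.5],[0.027,-0.001,0.0157,0,7.5],[0.027,-0.001,0.0157,0,7.5],[0.027,-0.001,0.0157,0,7.5],[0.027,-0.001,0.0157,0,7.5],[0.027,0,0,0,0],[0.027,0,0,0,0]],
  ],
)

```text
clock: 22.5
position: [0.5543, 0.22, 0.1079]
tool_rot: [-180.0, -0.0, -12.7]
contact_force: [-0.5, 0.6, 0.6]
opening: 0.291
```

```bash
cat >> plan.py <<'E'
def crop(tag):
    d=grab(tag); T=d["top"]["pixels"][180:340,170:430]
    cv2.imwrite(f"pics/{tag}z.png",cv2.cvtColor(cv2.resize(T,None,fx=3,fy=3,interpolation=cv2.INTER_CUBIC),cv2.COLOR_RGB2BGR)); return d
E
python3 - <<'E'
from plan import *
lev();crop("l")
E
```

```text
radius 0.1194 world ang -12.47 lever a~ 1.463 yaw -12.73 z 0.1079 F [-0.5  0.6  0.6] t 22.5
```

View pics/lz.png

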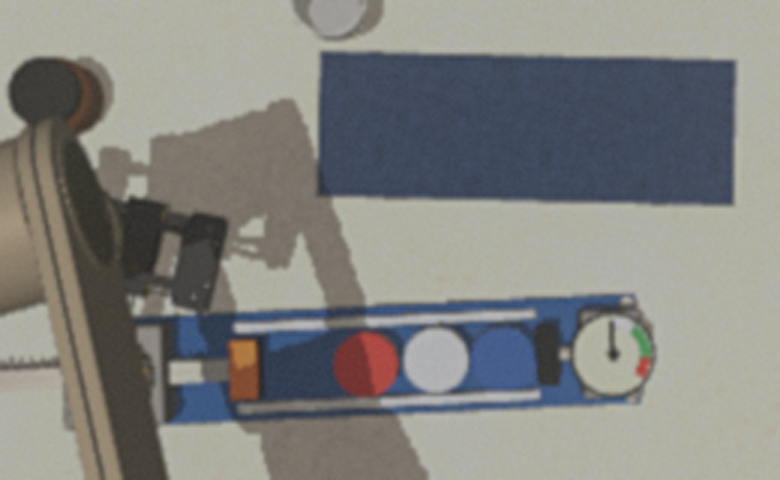

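Jaw moved about 20 mm, the row is upright and the needle is at zero. I'll keep stroking.

>>> move_arm(
  rows=[
    [[0.027,-0.001,-0.0157,0,-7.5],[0.027,-0.001,-0.0157,0,-7.5],[0.027,-0.001,-0.0157,0,-7.5],[0.027,-0.001,-0.0157,0,-7.5],[0.027,-0.001,-0.0157,0,-7.5],[0.027,-0.001,-0.0157,0,-7.5],[0.027,0,0,0,0]],
  ],
)

```text
clock: 23.3
position: [0.538, 0.3128, 0.1076]
tool_rot: [-180.0, 0.0, 32.4]
contact_force: [0.7, -0.1, -0.1]
opening: 0.294
```

>>> move_arm(
  rows=[
    [[0.027,-0.001,-0.0157,0,-7.5],[0.027,-0.001,-0.0157,0,-7.5],[0.027,-0.001,-0.0157,0,-7.5],[0.027,-0.001,-0.0157,0,-7.5],[0.027,-0.001,-0.0157,0,-7.4],[0.027,0,0,0,0],[0.027,0,0,0,0]],
  ],
)

```text
clock: 24.0
position: [0.4796, 0.3595, 0.1079]
tool_rot: [180.0, -0.0, 69.2]
contact_force: [0.2, 0.4, -0.3]
opening: 0.29
```

Run:
```python
from plan import *
lev()
```

```text
radius 0.1212 world ang 69.78 lever a~ 0.027 yaw 69.16 z 0.1079 F [ 0.2  0.4 -0.3] t 24.0
```

Stroke 2.

>>> move_arm(
  rows=[
    [[0.027,-0.001,0.0157,0,7.5],[0.027,-0.001,0.0157,0,7.5],[0.027,-0.001,0.0157,0,7.5],[0.027,-0.001,0.0157,0,7.5],[0.027,-0.001,0.0157,0,7.5],[0.027,-0.001,0.0157,0,7.5],[0.027,0,0,0,0]],
  ],
)

```text
clock: 24.7
position: [0.5482, 0.2948, 0.1077]
tool_rot: [180.0, -0.0, 23.9]
contact_force: [0.3, -0.1, 0.4]
opening: 0.288
```

>>> move_arm(
  rows=[
    [[0.027,-0.002,0.0157,0,7.5],[0.027,-0.001,0.0157,0,7.5],[0.027,-0.001,0.0157,0,7.5],[0.027,-0.001,0.0157,0,7.5],[0.027,-0.001,0.0157,0,7.5],[0.027,0,0,0,0],[0.027,0,0,0,0]],
  ],
)

```text
clock: 25.4
position: [0.5537, 0.2197, 0.108]
tool_rot: [-180.0, -0.0, -12.9]
contact_force: [0.1, 0.0, -0.4]
opening: 0.291
```

Run:
```python
from plan import *
lev();crop("m")
```

```text
radius 0.1189 world ang -12.68 lever a~ 1.466 yaw -12.86 z 0.108 F [ 0.1  0.  -0.4] t 25.4
```

View pics/mz.png

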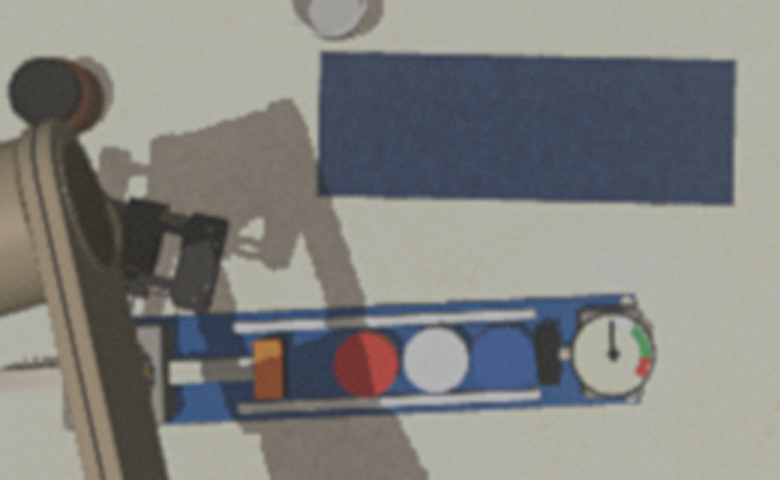

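Jaw moved another 20 mm (face at 284, pot edge at 335). Return and stroke 3.

>>> move_arm(
  rows=[
    [[0.027,-0.0005,-0.0157,0,-7.5],[0.027,-0.001,-0.0157,0,-7.5],[0.027,-0.001,-0.0157,0,-7.5],[0.027,-0.001,-0.0157,0,-7.5],[0.027,-0.001,-0.0157,0,-7.5],[0.027,-0.001,-0.0157,0,-7.5],[0.027,0,0,0,0]],
  ],
)

```text
clock: 26.2
position: [0.538, 0.3124, 0.1076]
tool_rot: [-180.0, 0.0, 32.3]
contact_force: [0.2, -0.3, -0.4]
opening: 0.296
```

>>> move_arm(
  rows=[
    [[0.027,-0.001,-0.0157,0,-7.5],[0.027,-0.001,-0.0157,0,-7.5],[0.027,-0.001,-0.0157,0,-7.5],[0.027,-0.001,-0.0157,0,-7.5],[0.027,-0.001,-0.0157,0,-7.4],[0.027,0,0,0,0],[0.027,0,0,0,0]],
  ],
)

```text
clock: 26.9
position: [0.4796, 0.3592, 0.1078]
tool_rot: [180.0, 0.0, 69.1]
contact_force: [-0.4, -0.2, -1.1]
opening: 0.293
```

Run:
```python
from plan import *
lev()
```

```text
radius 0.1209 world ang 69.7 lever a~ 0.028 yaw 69.06 z 0.1078 F [-0.4 -0.2 -1.1] t 26.9
```

>>> move_arm(
  rows=[
    [[0.027,-0.001,0.0157,0,7.5],[0.027,-0.001,0.0157,0,7.5],[0.027,-0.001,0.0157,0,7.5],[0.027,-0.001,0.0157,0,7.5],[0.027,-0.001,0.0157,0,7.5],[0.027,-0.001,0.0157,0,7.5],[0.027,0,0,0,0]],
  ],
)

```text
clock: 27.6
position: [0.5481, 0.2944, 0.1077]
tool_rot: [180.0, -0.0, 23.8]
contact_force: [-0.3, 0.6, -0.2]
opening: 0.29
```

>>> move_arm(
  rows=[
    [[0.027,-0.002,0.0157,0,7.5],[0.027,-0.001,0.0157,0,7.5],[0.027,-0.001,0.0157,0,7.5],[0.027,-0.001,0.0157,0,7.5],[0.027,-0.001,0.0157,0,7.5],[0.027,0,0,0,0],[0.027,0,0,0,0]],
  ],
)

```text
clock: 28.3
position: [0.5535, 0.2193, 0.108]
tool_rot: [-180.0, -0.0, -13.0]
contact_force: [0.5, 1.0, -0.2]
opening: 0.29
```

Run:
```python
from plan import *
lev();crop("n")
```

```text
radius 0.1188 world ang -12.88 lever a~ 1.47 yaw -12.96 z 0.108 F [ 0.5  1.  -0.2] t 28.3
```

View pics/nz.png

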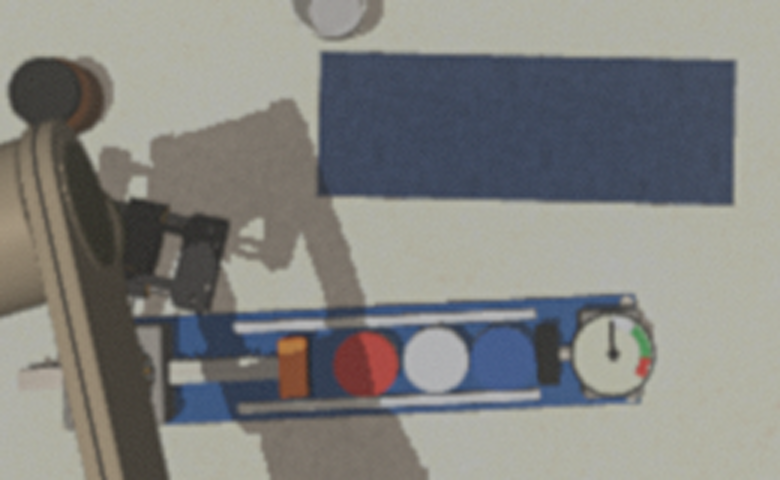

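Jaw face is at about 308, leaving about 23 mm to the red pot plus the slack between pots. Stroke 4 in full can't load the row yet.

>>> move_arm(
  rows=[
    [[0.027,-0.0005,-0.0157,0,-7.5],[0.027,-0.001,-0.0157,0,-7.5],[0.027,-0.001,-0.0157,0,-7.5],[0.027,-0.001,-0.0157,0,-7.5],[0.027,-0.001,-0.0157,0,-7.5],[0.027,-0.001,-0.0157,0,-7.5],[0.027,0,0,0,0]],
  ],
)

```text
clock: 29.1
position: [0.538, 0.312, 0.1076]
tool_rot: [-180.0, 0.0, 32.2]
contact_force: [0.9, -0.7, -0.3]
opening: 0.293
```

>>> move_arm(
  rows=[
    [[0.027,-0.001,-0.0157,0,-7.5],[0.027,-0.001,-0.0157,0,-7.5],[0.027,-0.001,-0.0157,0,-7.5],[0.027,-0.001,-0.0157,0,-7.5],[0.027,-0.001,-0.0157,0,-7.5],[0.027,0,0,0,0],[0.027,0,0,0,0]],
  ],
)

```text
clock: 29.8
position: [0.4797, 0.359, 0.1079]
tool_rot: [180.0, -0.0, 69.1]
contact_force: [-0.1, 0.3, -0.7]
opening: 0.288
```

Run:
```python
from plan import *
lev()
```

```text
radius 0.1207 world ang 69.63 lever a~ 0.03 yaw 69.05 z 0.1079 F [-0.1  0.3 -0.7] t 29.8
```

>>> move_arm(
  rows=[
    [[0.027,-0.001,0.0157,0,7.5],[0.027,-0.001,0.0157,0,7.5],[0.027,-0.001,0.0157,0,7.5],[0.027,-0.001,0.0157,0,7.5],[0.027,-0.001,0.0157,0,7.5],[0.027,-0.001,0.0157,0,7.5],[0.027,0,0,0,0]],
  ],
)

```text
clock: 30.5
position: [0.5482, 0.2941, 0.1077]
tool_rot: [180.0, -0.0, 23.8]
contact_force: [0.2, 0.6, -0.6]
opening: 0.286
```

>>> move_arm(
  rows=[
    [[0.027,-0.002,0.0157,0,7.5],[0.027,-0.001,0.0157,0,7.5],[0.027,-0.001,0.0157,0,7.5],[0.027,-0.001,0.0157,0,7.5],[0.027,-0.001,0.0157,0,7.5],[0.027,0,0,0,0],[0.027,0,0,0,0]],
  ],
)

```text
clock: 31.2
position: [0.5536, 0.219, 0.1079]
tool_rot: [-180.0, -0.0, -13.0]
contact_force: [-0.1, 0.1, -0.2]
opening: 0.292
```

Run:
```python
from plan import *
lev();crop("o")
```

```text
radius 0.119 world ang -12.98 lever a~ 1.471 yaw -12.96 z 0.1079 F [-0.1  0.1 -0.2] t 31.2
```

View pics/oz.png

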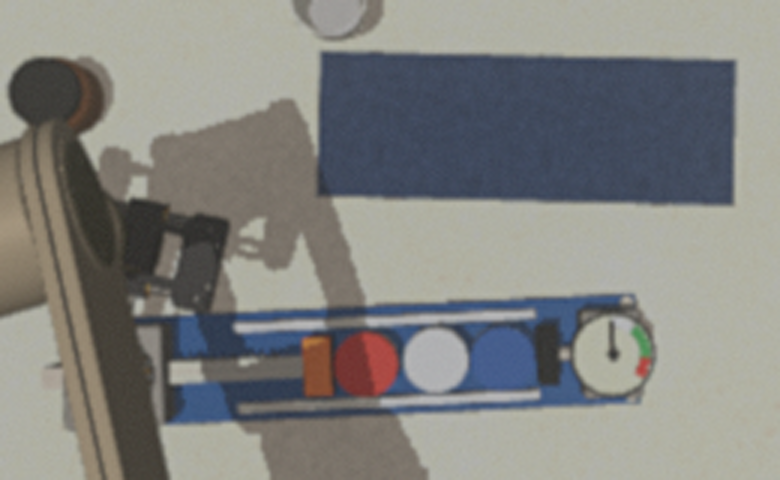

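Jaw is just short of the red pot (face at 332, pot edge at 335). Stroke 5 goes in stages, watching the needle.

>>> move_arm(
  rows=[
    [[0.027,-0.0005,-0.0157,0,-7.5],[0.027,-0.001,-0.0157,0,-7.5],[0.027,-0.001,-0.0157,0,-7.5],[0.027,-0.001,-0.0157,0,-7.5],[0.027,-0.001,-0.0157,0,-7.5],[0.027,-0.001,-0.0157,0,-7.5],[0.027,0,0,0,0]],
  ],
)

```text
clock: 32.0
position: [0.5381, 0.3118, 0.1076]
tool_rot: [-180.0, 0.0, 32.2]
contact_force: [0.0, -0.7, -1.0]
opening: 0.29
```

>>> move_arm(
  rows=[
    [[0.027,-0.001,-0.0157,0,-7.5],[0.027,-0.001,-0.0157,0,-7.5],[0.027,-0.001,-0.0157,0,-7.5],[0.027,-0.001,-0.0157,0,-7.5],[0.027,-0.001,-0.0157,0,-7.5],[0.027,0,0,0,0],[0.027,0,0,0,0]],
  ],
)

```text
clock: 32.7
position: [0.4798, 0.3587, 0.1079]
tool_rot: [180.0, -0.0, 69.1]
contact_force: [-1.3, -0.1, -0.1]
opening: 0.29
```

>>> move_arm(
  rows=[
    [[0.027,-0.001,0.0157,0,7.5],[0.027,-0.001,0.0157,0,7.5],[0.027,-0.001,0.0157,0,7.5],[0.027,-0.001,0.0157,0,7.5],[0.027,-0.001,0.0157,0,7.5],[0.027,-0.001,0.0157,0,7.5],[0.027,0,0,0,0]],
  ],
)

```text
clock: 33.4
position: [0.5483, 0.294, 0.1077]
tool_rot: [180.0, -0.0, 23.8]
contact_force: [-0.3, 1.0, -0.2]
opening: 0.294
```

Run:
```python
from plan import *
lev();crop("p")
```

```text
radius 0.1206 world ang 23.55 lever a~ 0.834 yaw 23.84 z 0.1077 F [-0.3  1.  -0.2] t 33.4
```

View pics/pz.png

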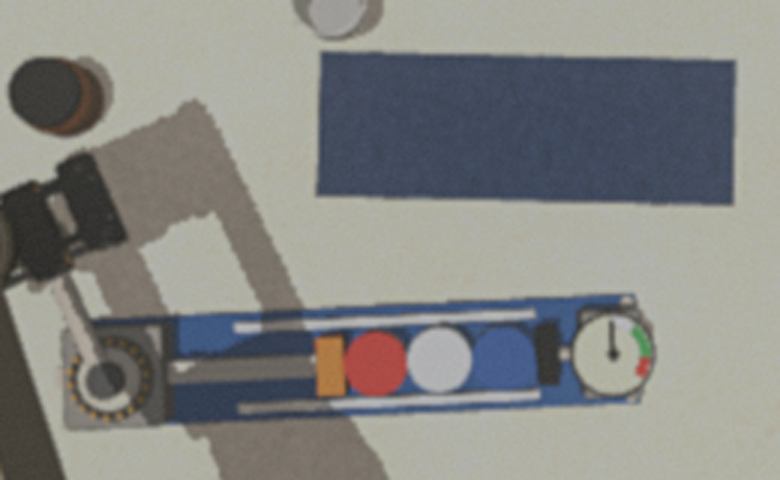

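The jaw is pushing red and white (377 and 439) with the needle at zero. I'll advance 15°.

>>> move_arm(
  rows=[
    [[0.027,-0.001,0.0105,0,5],[0.027,-0.001,0.0105,0,5],[0.027,-0.0005,0.0105,0,5],[0.027,0,0,0,0],[0.027,0,0,0,0]],
  ],
)

```text
clock: 34.0
position: [0.5548, 0.266, 0.108]
tool_rot: [-180.0, -0.0, 9.5]
contact_force: [-0.3, 0.6, -0.9]
opening: 0.29
```

```bash
cat >> plan.py <<'E'
def dial(tag):
    T=load(tag)["top"]["pixels"][275:320,345:400]
    cv2.imwrite(f"pics/{tag}d.png",cv2.cvtColor(cv2.resize(T,None,fx=10,fy=10,interpolation=cv2.INTER_CUBIC),cv2.COLOR_RGB2BGR))
E
python3 - <<'E'
from plan import *
lev();crop("q");dial("q")
E
```

```text
radius 0.1188 world ang 9.8 lever a~ 1.074 yaw 9.52 z 0.108 F [-0.3  0.6 -0.9] t 34.0
```

View pics/qz.png

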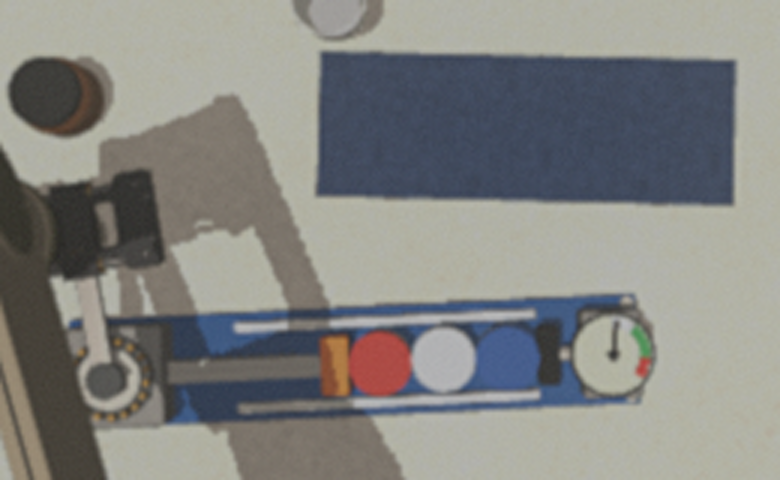

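View pics/qd.png

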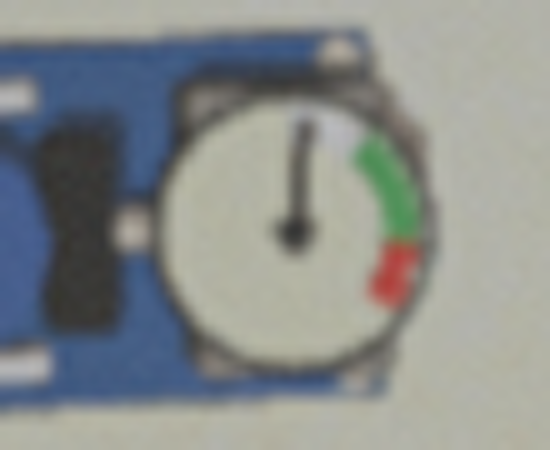

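The needle has just started moving (about 0.14 rad) with the row tight. The target of about 1.2 rad needs roughly 20° more lever. I'll take 14° first.

>>> move_arm(
  rows=[
    [[0.027,-0.0005,0.0073,0,3.5],[0.027,0,0.0073,0,3.5],[0.027,0,0.0073,0,3.5],[0.027,0,0.0073,0,3.5],[0.027,0,0,0,0],[0.027,0,0,0,0]],
  ],
)

```text
clock: 34.7
position: [0.5561, 0.2368, 0.1077]
tool_rot: [-180.0, 0.0, -4.5]
contact_force: [-1.0, 1.3, 1.0]
opening: 0.292
```

Run:
```python
from plan import *
lev();crop("r");dial("r")
```

```text
radius 0.1187 world ang -4.32 lever a~ 1.32 yaw -4.51 z 0.1077 F [-1.   1.3  1. ] t 34.7
```

View pics/rd.png

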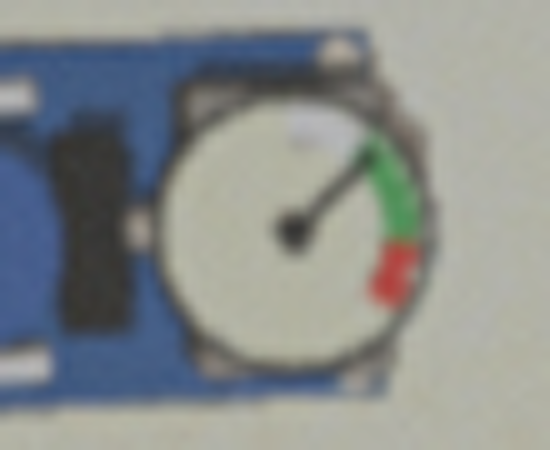

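Needle is at about 0.81 rad, just inside the green. Advancing 7° more should bring it to about 1.2.

>>> move_arm(
  rows=[
    [[0.027,0,0.0073,0,3.5],[0.027,0,0.0073,0,3.5],[0.027,0,0,0,0],[0.027,0,0,0,0]],
  ],
)

```text
clock: 35.2
position: [0.5546, 0.2221, 0.1077]
tool_rot: [180.0, 0.0, -11.5]
contact_force: [-1.5, 2.2, -0.5]
opening: 0.291
```

Run:
```python
from plan import *
lev();crop("s");dial("s")
```

```text
radius 0.1193 world ang -11.45 lever a~ 1.445 yaw -11.54 z 0.1077 F [-1.5  2.2 -0.5] t 35.2
```

View pics/sd.png

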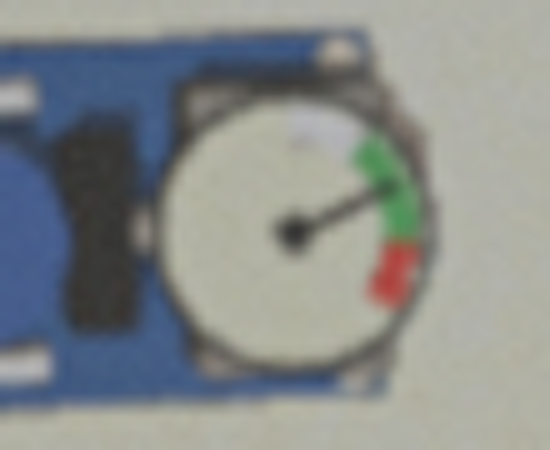

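Needle is at about 1.18 rad, mid-green. I'll swing the lever back to its stop.

>>> move_arm(
  rows=[
    [[0.027,-0.0005,-0.0157,0,-7.5],[0.027,-0.001,-0.0157,0,-7.5],[0.027,-0.001,-0.0157,0,-7.5],[0.027,-0.001,-0.0157,0,-7.5],[0.027,-0.001,-0.0157,0,-7.5],[0.027,-0.001,-0.0157,0,-7.5],[0.027,0,0,0,0]],
  ],
)

```text
clock: 36.0
position: [0.5374, 0.3136, 0.1077]
tool_rot: [-180.0, 0.0, 33.6]
contact_force: [0.7, -0.9, -0.7]
opening: 0.291
```

>>> move_arm(
  rows=[
    [[0.027,-0.001,-0.0157,0,-7.5],[0.027,-0.001,-0.0157,0,-7.5],[0.027,-0.001,-0.0157,0,-7.5],[0.027,-0.001,-0.0157,0,-7.5],[0.027,-0.001,-0.0126,0,-6],[0.027,0,0,0,0],[0.027,0,0,0,0]],
  ],
)

```text
clock: 36.7
position: [0.4805, 0.3579, 0.1079]
tool_rot: [180.0, 0.0, 69.0]
contact_force: [0.6, -1.0, 0.0]
opening: 0.288
```

Run:
```python
from plan import *
lev()
```

```text
radius 0.12 world ang 69.1 lever a~ 0.039 yaw 69.04 z 0.1079 F [ 0.6 -1.   0. ] t 36.7
```

>>> move_arm(
  rows=[
    [[0.027,0,-0.003,0,-1.4],[0.027,0,-0.003,0,-1.4],[0.027,0,0,0,0],[0.027,0,0,0,0]],
  ],
)

```text
clock: 37.1
position: [0.4744, 0.3603, 0.1077]
tool_rot: [180.0, 0.0, 72.1]
contact_force: [0.7, 0.1, 0.8]
opening: 0.29
```

>>> move_arm(
  rows=[
    [[0.027,0,-0.002,0,-1],[0.027,0,0,0,0],[0.027,0,0,0,0]],
  ],
)

```text
clock: 37.4
position: [0.4725, 0.361, 0.1078]
tool_rot: [180.0, 0.0, 73.1]
contact_force: [0.2, -1.2, -0.4]
opening: 0.291
```

>>> move_arm(
  rows=[
    [[0.027,0,-0.002,0,0],[0.027,0,0,0,0],[0.027,0,0,0,0]],
  ],
)

```text
clock: 37.7
position: [0.4723, 0.361, 0.1078]
tool_rot: [179.8, -0.0, 73.1]
contact_force: [10.2, -2.2, -4.9]
opening: 0.291
```

>>> move_arm(
  rows=[
    [[0.027,0,-0.002,0,0],[0.027,0,0,0,0],[0.027,0,0,0,0]],
  ],
)

```text
clock: 38.0
position: [0.4721, 0.3611, 0.1078]
tool_rot: [179.6, -0.1, 73.0]
contact_force: [18.3, -3.7, -9.2]
opening: 0.295
```

Force rises to 18 N without motion, so the lever is hard against its stop. I'll ease off, open and retreat.

>>> move_arm(
  rows=[
    [[0.027,0,0.003,0,0],[0.027,0,0.003,0,0],[0.06,0,0,0,0],[0.06,0,0,0,0],[0.06,0,0,0,0],[0.06,0,0,-0.03,0],[0.06,0,0,-0.04,0],[0.06,0,0,-0.04,0]],
  ],
)

```text
clock: 38.8
position: [0.4735, 0.3603, 0.2183]
tool_rot: [-179.9, 0.1, 73.1]
contact_force: [0.6, 0.7, 0.9]
opening: 0.643
```

Run:
```python
from plan import *
st();plan([.27,.50,.24],73,.06,6)
```

```text
t 38.8 p [0.4735 0.3603 0.2183] rot [-1.7993e+02  7.0000e-02  7.3140e+01] F [0.6 0.7 0.9] op 59.8 j [32.  7. 86.  0. 87. 49.]
[[0.06, 0.012, -0.039, -0.004, np.float64(0.0)], [0.06, 0.013, -0.039, -0.003, np.float64(0.0)], [0.06, 0.012, -0.04, -0.004, np.float64(0.0)], [0.06, 0.013, -0.039, -0.003, np.float64(0.0)], [0.06, 0.012, -0.039, -0.004, np.float64(0.0)], [0.06, 0.013, -0.039, -0.004, np.float64(0.0)]]
```

>>> move_arm(
  rows=[
    [[0.06,0.013,-0.039,-0.004,0],[0.06,0.013,-0.039,-0.004,0],[0.06,0.013,-0.039,-0.004,0],[0.06,0.013,-0.039,-0.004,0],[0.06,0.013,-0.039,-0.004,0],[0.06,0,0,0,0],[0.06,0,0,0,0],[0.06,0,0,0,0]],
  ],
)

```text
clock: 39.6
position: [0.3071, 0.4788, 0.2376]
tool_rot: [180.0, 0.0, 73.1]
contact_force: [0.2, -0.4, -0.4]
opening: 0.644
```

Run:
```python
from plan import *
st();d=crop("u");dial("u")
T=d["side"]["pixels"][180:480,200:440]
cv2.imwrite("pics/us.png",cv2.cvtColor(cv2.resize(T,None,fx=2,fy=2),cv2.COLOR_RGB2BGR))
```

```text
t 39.6 p [0.3071 0.4788 0.2376] rot [1.7998e+02 2.0000e-02 7.3100e+01] F [ 0.2 -0.4 -0.4] op 59.9 j [52.  2. 89. -0. 89. 69.]
```

View pics/uz.png

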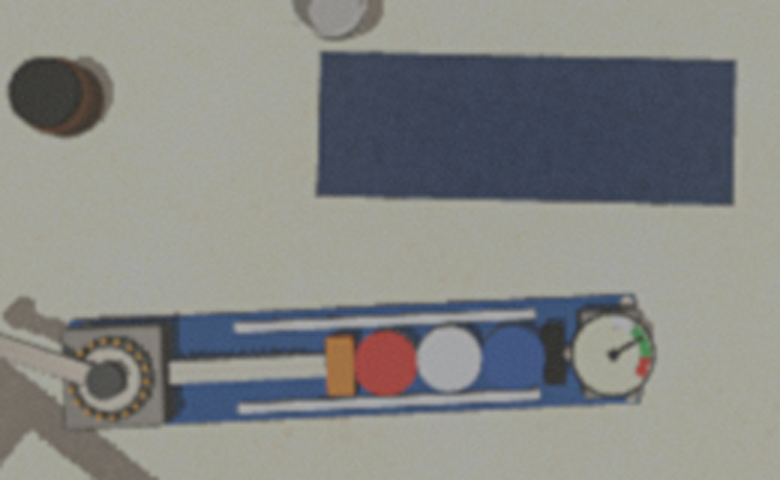

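View pics/ud.png

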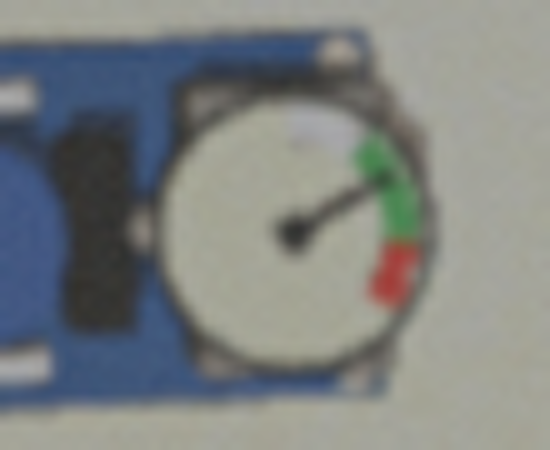

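View pics/us.png

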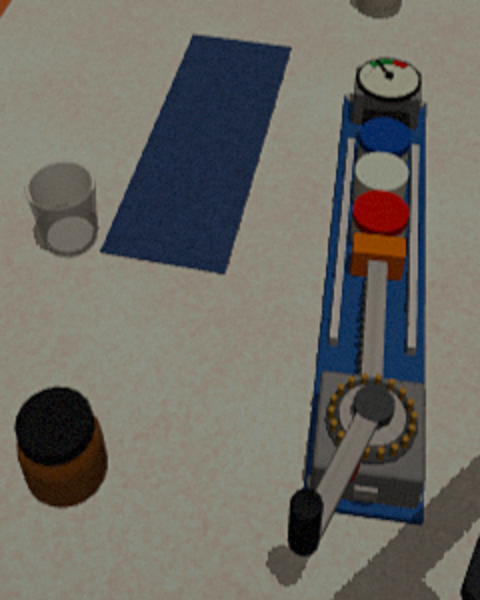

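Pots are held upright in the row, the needle is at about 1.1 rad (green) and the lever is back. Last check is the lever angle and the three bystanders.

Run:
```python
from plan import *
d=load("u"); a=load("a")
X=onz(d["side"],200+305/2,180+494/2,.145); v=X[:2]-PIV
print("handle",X,np.hypot(*v),"a",1.2+np.radians(YC)-np.arctan2(v[1],v[0]))
for n,boxes in (("top",[(168,195,45,35),(262,160,40,36),(440,268,50,36)]),("side",[(200,365,60,72),(205,255,52,55),(370,125,45,68)])):
    for x,y,w,h in boxes:
        print(n,(x,y),"mean abs diff",np.abs(d[n]["pixels"][y:y+h,x:x+w].astype(int)-a[n]["pixels"][y:y+h,x:x+w]).mean().round(1))
```

```text
handle [0.47614293 0.35541762 0.145     ] 0.11619710094514209 a 0.011375023279133423
top (168, 195) mean abs diff 1.5
top (262, 160) mean abs diff 1.2
top (440, 268) mean abs diff 1.4
side (200, 365) mean abs diff 4.7
side (205, 255) mean abs diff 2.9
side (370, 125) mean abs diff 2.9
```

Run:
```python
from plan import *
st();print(order.hand_in())
```

```text
t 39.7 p [0.3076 0.4785 0.2375] rot [1.800e+02 3.000e-02 7.303e+01] F [ 1.2 -0.2  0.7] op 60.1 j [52.  2. 89. -0. 89. 69.]
the job is handed in; nothing more can be done
None
```

The job is done and handed in at 39.7 s of the 210 s allowed. Red, white and blue pots, the only three present, stand upright in the clamp channel. Five lever strokes closed the jaw on the row.

**Last checks before hand-in:**
- **Needle:** it stands at about 1.1 rad, in the green. The highest I read was 1.18 rad, and it never reached the red.
- **Lever:** it is parked, measured at about 0.01 rad. I pressed it against its back stop until it no longer moved, at about 18 N along x.
- **Bottle, jar and beaker:** they look unchanged between the first and last pictures.
- **Robot:** it is clear of everything.

**Disagreements:**
- The lever started at about 1.08 rad rather than parked.
- The needle read about 0.1 rad lower after the lever was swung back, still well inside the green.
- Heights measured from the two views were up to about 5 mm low at the pot lids and up to about 10 mm low at the rail tops. The pots touched the channel floor at the height I expected, so this did not affect the placing.

I saw no knocked pot and no slackened grip.

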